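# Change the wheels of the strap-edge finishing machine

### The job

Change the wheels of the strap-edge finisher: press its red mushroom stop until it latches in, lift the worn wheel off each spindle into the blue tray, and fit every fresh wheel that lies on the bench - grooved burnishing wheels on the spindle that carried the worn grooved one, plain sanding drums on the spindle by the dust nozzle, one on top of the other if there are two of a kind - turning each on its shaft until its keyway drops over the key and it sits fully home. The stop must stay in while wheels are off or being fitted; only when all are on, turn it clockwise so that it springs out again. Leave the jar, the awl and the cork block alone.

Things in the scene. Friction and masses are not known exactly. Their poses are not given: they have to be found in the camera images.
- estop (a joint): how far the red stop button is pressed in: 0 out, 0.0085 m fully down. Its spring pushes back with 3 N at the start and 6 to 7 N fully down. Pressed all the way (beyond 7 mm) it latches, and rests at about 6.5 mm when let go
- estop_turn (a joint): how far the button's head is turned clockwise as seen from above: 0 at rest, at most 0.9 rad. Turned 0.6 rad or more while latched (under 0.15 N m) it unlatches; once let go its spring lifts it out, and the head slowly turns back by itself
- stop_head (a point): red mushroom stop button on a yellow disc, on the machine's deck at the middle of the side nearest the robot. The point is the top centre of the mushroom head. Head 40 mm across and 16 mm high; the collar below it is 30 mm across. 139 mm above the bench when out, 133 mm when latched
- burn_spindle_seat (a point): burnishing spindle, the steel one without a dust nozzle; carries the worn grooved wheel. Point: on its axis on top of its 38 mm flange, 115 mm above the bench, 20 mm above the deck; z up, +x towards the key. Shaft above it 20 mm thick, 54 mm tall, last 8 mm tapered to 12 mm. Key 8 mm wide, reaching 15.5 mm from the axis, up to 37 mm above the flange. Braked: it does not turn
- drum_spindle_seat (a point): sanding spindle, beside the dust nozzle; carries the worn drum. Point, axes and sizes as the other spindle. On both, a wheel lowered out of line stops on the key's top, round the plain upper shaft, and drops when turned until keyway and key line up (within about 6 degrees). Room for two wheels, one on the other: centres 12 and 36 mm above this point when fully home
- dust_nozzle (a point): middle of the mouth of the black dust nozzle (75 mm wide, 34 mm high) that stands on the deck beside the sanding spindle, 78 mm from its axis, on the side away from the robot
- machine: twin-spindle edge-finishing machine, a grey box with an aluminium deck; origin at the middle of its underside on the bench, x towards the side away from the robot, y to the left. 220 mm deep (x), 280 mm wide (y), deck 95 mm above the bench; spindles at y = +80 mm (burnishing) and y = -80 mm (sanding), stop button at x = -75 mm. It does not move
- tray_in (a point): shallow light-blue tray on the bench. The point is the centre of its inner floor, 4 mm above the bench; 230 mm long (x) and 150 mm wide (y) outside, walls 4 mm thick and 35 mm high over the bench. It does not move
- worn_groove_mid (a point): worn burnishing wheel (dark hardwood, a round groove about its rim), fully home on the burnishing spindle at the start. 56 mm across, 24 mm high, 0.12 to 0.22 kg; steel hub with a 23 mm through bore and one keyway, 11 mm wide, reaching 17.5 mm from the axis. The point is the wheel's centre, half-way up; z is its axis (either way up will do), +x points to the keyway.
- worn_drum_mid (a point): worn sanding drum (straight plain rim, dark abrasive band round a grey core), fully home on the sanding spindle at the start. 56 mm across, 24 mm high, 0.12 to 0.22 kg; steel hub with a 23 mm through bore and one keyway, 11 mm wide, reaching 17.5 mm from the axis. The point is the wheel's centre, half-way up; z is its axis (either way up will do), +x points to the keyway.
- groove_a_mid (a point): fresh burnishing wheel (hardwood, a round groove about its rim), lying flat on the bench, if present. Size, hub, point and axes as the worn wheels.
- groove_b_mid (a point): another fresh burnishing wheel just like it, if present. Size, hub, point and axes as the worn wheels.
- drum_a_mid (a point): fresh sanding drum (straight plain rim, brown abrasive band round a grey core), lying flat on the bench, if present. Size, hub, point and axes as the worn wheels.
- drum_b_mid (a point): another fresh sanding drum just like it, if present. Size, hub, point and axes as the worn wheels.
- dressing_jar: bystander: small jar of edge dressing, 54 mm across and 65 mm high, origin at the centre of its underside
- awl: bystander: awl with a wooden handle, lying on the bench along its x, 145 mm long and 16 mm high, origin on the bench under it
- cork_block: bystander: cork block 100 x 60 x 35 mm, origin at the centre of its underside
There are look-alikes about, which are no part of the job. Leave any orange or yellow look-alike of the part that bears worn_groove_mid alone.

How it is judged (in metres and radians):
On the way, in this order (a step that is already met when the one before it is completed fails the run):
1. the stop button is latched in and let go (value of joint estop between 0.0058 and 0.007 m), for 0.3 s.
2. with the stop still in, both worn wheels lie in the tray and every fresh wheel sits fully home on its own spindle, over the key (horizontal distance between each of groove_a_mid, groove_b_mid and burn_spindle_seat below 0.004 m and z of groove_a_mid in the frame of burn_spindle_seat between 0.006 and 0.04 m and (angle between groove_a_mid's own z axis and vertical below 0.08 rad or angle between groove_a_mid's own z axis and vertical above 3.06 rad) and linear speed of each of groove_a, groove_b, drum_a, drum_b, worn_groove, worn_drum below 0.02 m/s and z of groove_b_mid in the frame of burn_spindle_seat between 0.006 and 0.04 m and (angle between groove_b_mid's own z axis and vertical below 0.08 rad or angle between groove_b_mid's own z axis and vertical above 3.06 rad) and horizontal distance between each of drum_a_mid, drum_b_mid and drum_spindle_seat below 0.004 m and z of drum_a_mid in the frame of drum_spindle_seat between 0.006 and 0.04 m and (angle between drum_a_mid's own z axis and vertical below 0.08 rad or angle between drum_a_mid's own z axis and vertical above 3.06 rad) and z of drum_b_mid in the frame of drum_spindle_seat between 0.006 and 0.04 m and (angle between drum_b_mid's own z axis and vertical below 0.08 rad or angle between drum_b_mid's own z axis and vertical above 3.06 rad) and z of any of groove_a_mid, groove_b_mid in the frame of burn_spindle_seat below 0.0155 m and z of any of drum_a_mid, drum_b_mid in the frame of drum_spindle_seat below 0.0155 m and x of worn_groove_mid in the frame of tray_in between -0.1 and 0.1 m and y of worn_groove_mid in the frame of tray_in between -0.06 and 0.06 m and z of each of worn_groove_mid, worn_drum_mid in the frame of tray_in below 0.06 m and x of worn_drum_mid in the frame of tray_in between -0.1 and 0.1 m and y of worn_drum_mid in the frame of tray_in between -0.06 and 0.06 m and value of joint estop above 0.005 m), for 0.2 s.
3. the stop button has been turned and has sprung out (value of joint estop below 0.002 m), for 0.1 s.
At the end, for the whole second after the job is handed in: The stop button is out (within 2 mm), both worn wheels lie inside the blue tray, and every fresh wheel is at rest on its own spindle: within 4 mm of the axis, level, over the key, the lower one down on the flange (within 3.5 mm) and a second one down on it (within 4 mm) (horizontal distance between each of groove_a_mid, groove_b_mid and burn_spindle_seat below 0.004 m and z of groove_a_mid in the frame of burn_spindle_seat between 0.006 and 0.04 m and (angle between groove_a_mid's own z axis and vertical below 0.08 rad or angle between groove_a_mid's own z axis and vertical above 3.06 rad) and linear speed of each of groove_a, groove_b, drum_a, drum_b, worn_groove, worn_drum below 0.02 m/s and z of groove_b_mid in the frame of burn_spindle_seat between 0.006 and 0.04 m and (angle between groove_b_mid's own z axis and vertical below 0.08 rad or angle between groove_b_mid's own z axis and vertical above 3.06 rad) and horizontal distance between each of drum_a_mid, drum_b_mid and drum_spindle_seat below 0.004 m and z of drum_a_mid in the frame of drum_spindle_seat between 0.006 and 0.04 m and (angle between drum_a_mid's own z axis and vertical below 0.08 rad or angle between drum_a_mid's own z axis and vertical above 3.06 rad) and z of drum_b_mid in the frame of drum_spindle_seat between 0.006 and 0.04 m and (angle between drum_b_mid's own z axis and vertical below 0.08 rad or angle between drum_b_mid's own z axis and vertical above 3.06 rad) and z of any of groove_a_mid, groove_b_mid in the frame of burn_spindle_seat below 0.0155 m and z of any of drum_a_mid, drum_b_mid in the frame of drum_spindle_seat below 0.0155 m and x of worn_groove_mid in the frame of tray_in between -0.1 and 0.1 m and y of worn_groove_mid in the frame of tray_in between -0.06 and 0.06 m and z of each of worn_groove_mid, worn_drum_mid in the frame of tray_in below 0.06 m and x of worn_drum_mid in the frame of tray_in between -0.1 and 0.1 m and y of worn_drum_mid in the frame of tray_in between -0.06 and 0.06 m and value of joint estop below 0.002 m); the robot touches nothing.
It fails at once if a wheel is lifted higher than the spindles while the stop button is out (value of joint estop below 0.003 m and height (world z) of any of worn_groove_mid, worn_drum_mid, groove_a_mid, groove_b_mid, drum_a_mid, drum_b_mid above 0.18 m).
It fails at once if the jar, the awl or the cork block is shifted by more than 3 cm (distance of any of dressing_jar, awl, cork_block from where it was at the start of the episode above 0.03 m).
Of groove_a, groove_b, drum_a, drum_b only 2 to 4 are there at a start; the rules pass over those that are not, and their reading is None.
At some moment in a run one of groove_a, groove_b, drum_a, drum_b may be knocked a few centimetres aside while the robot is not near it.
Once in a run the grip may slacken for a moment while it holds something.
It also fails if it takes over 210 s, if anything falls off the work surface, if the arm or the gripper's body presses on something with over 40 N, if the wrist force passes 120 N, or if a joint passes its speed limit or range.

### The arm

A 7-joint arm with a two-finger parallel gripper is mounted at the origin on the work surface. World frame = base frame: x ahead of the robot, y to its left, z up, the work surface at z = 0. Lengths are in m, angles in degrees, forces in N, time in s.
With the tool pointing down it reaches from about 0.425 to 0.825 m from the base axis. Payload 3.6 kg.
Tool frame: the origin (TCP) lies at the very end of the fingers, on their centre line; the grasp point (between the pads) lies 19 mm behind it (ctrl.grip_point_offset is the distance from the TCP to the grasp point, in m); z points along the fingers, y is the direction in which the jaws open and shut (so a half turn about z gives the same grasp; the last joint's range is limited). The gripper opens to 93 mm and grips with 3 to 60 N. Pads are 15 mm wide; open, the fingers measure 128 mm over their backs; the gripper's body (75 mm by 188 mm) begins 65 mm behind the grasp point.
Start: joints at [-67.351, 35.231, -0.722, 81.555, 0.464, 63.22, -2.315], TCP at [0.266, 0.593, 0.219] pointing down, gripper open.
Joint ranges: [-178.69, 178.69], [-17.37, 117.87], [-77.05, 75.6], [15.02, 138.74], [-78.02, 258.01], [0.78, 113.62], [-162.83, 162.83]. Speed limits (degrees/s): [159.86, 159.86, 180, 180, 180, 180, 180].

### API

Orientations are given as a 3x3 rotation matrix whose columns are the frame's x, y, z axes.
In Python, from workcell import ctrl gives the robot as it stands. The module is installed in compiled form; this text tells all that it offers.
- The arm moves only by the tool send_rows, never from a script. Its argument "increments" is a list of rows, each a list of 3 entries, a list of its own where there are three numbers: the shift along the tool's x, y, z in mm, then the turn about the tool's z in degrees, then the finger opening in mm, from 0 to 93. A call has 1 to 12 rows; each row shifts and turns the commanded pose from where the row before left it, along the tool's axes as they then stand; what a row does not reach is not made up. A row lasts 1/10 s, in which the tool goes at most 50 mm and 8.59 degrees, less where a joint would pass 70% of its speed; a pose out of reach is approached as far as the arm can. A call with a gripper value outside its range is refused whole. The fingers move at their own pace and stop on an object; "newtons" is the grip in N (left out, the last holds). Time passes only in rows, so rows that do not move let the fingers close. It gives the time, the measured TCP pose, the force and the opening at its end, in the units of the state.
- ctrl.get_state(): the state, without advancing time (a new reading comes with each control period).
- ctrl.camera(name): name is "side" or "top"; returns the picture (400x640x3 uint8, red, green, blue); there is no depth.
- ctrl.camera_info(name): a dict with "K" (3x3 intrinsics, pixels), "origin" and "attitude" of the camera in the world. Camera axes: x right, y down, z forward; pixel columns grow to the right and rows downward; lengths in m; the calibration is good to about 2 mm. A picture is of the moment at which its call begins. camera_info takes no time and is no camera call.
- ctrl.job_done(): hands the job in, once; it reports no verdict.
The state is a dict: "time": time; "joint_positions": joint angles; "qd": joint speeds; "joint_torque": joint torques, N m; "eef_pos": TCP position; "orientation": TCP orientation; "ft_force": force on the tool from outside, world axes, zero at the start; "wrist_torque": the same for the moment, N m; "gripper_width": finger opening in m.
Only numpy, scipy, OpenCV 4.12 (cv2) and the standard library are available. Lean on these libraries where they do the work, as an engineer would, in place of code of your own. Each camera call takes 0.05 s, during which the arm holds its last target.

## Working session

There is one attempt and no reset: what is moved stays moved. The work goes in short steps, Python scripts to look and compute and a tool call to move; the robot and the scene stay as the last step left them, time stands still between calls to the robot, and variables do not carry over. Pictures are saved under pics/ and viewed, and the job is handed in when it is done.

Besides the shell and the picture viewer there is one more tool, called after ">>>" as name(argument=value, ...), one argument or row to a line, values as JSON. send_rows: Moves the arm, as the interface text tells. Its arguments: {"type":"object","properties":{"increments":{"type":"array","items":{"type":"array"}},"newtons":{"type":"number"}},"required":["increments"]}

```bash
mkdir -p pics
python3 - <<'E'
from workcell import ctrl
import cv2,numpy as np
np.set_printoptions(precision=4,suppress=True)
for n in("top","side"):
    im=ctrl.camera(n); cv2.imwrite(f"pics/{n}0.png",im[:,:,::-1]); print(ctrl.camera_info(n))
s=ctrl.get_state(); print(s); print(ctrl.grip_point_offset)
E
```

```text
{'K': array([[365.9086,   0.    , 318.7695],
       [  0.    , 365.9086, 199.9669],
       [  0.    ,   0.    ,   1.    ]]), 'origin': array([ 0.4192, -0.0066,  0.9597]), 'attitude': array([[-0.0121, -0.9821,  0.1879],
       [-0.9999,  0.0141,  0.009 ],
       [-0.0115, -0.1878, -0.9821]])}
{'K': array([[377.3105,   0.    , 324.9467],
       [  0.    , 377.3105, 204.9481],
       [  0.    ,   0.    ,   1.    ]]), 'origin': array([ 0.3396, -0.7554,  0.5761]), 'attitude': array([[ 0.9537, -0.1405,  0.2659],
       [-0.3005, -0.4801,  0.8241],
       [ 0.0119, -0.8659, -0.5001]])}
{'time': 0.1, 'joint_positions': array([-67.3497,  35.2836,  -0.7231,  81.63  ,   0.4642,  63.2223,
        -2.3124]), 'qd': array([-0.0944, -0.2576, -0.0155, -0.2223, -0.0175,  0.0042,  0.0846]), 'joint_torque': array([  0.0008, -46.0041,   0.2098, -16.6246,  -0.0612,   0.0169,
         0.0001]), 'eef_pos': array([0.2658, 0.5924, 0.2176]), 'orientation': array([[-0.9124,  0.4093, -0.0009],
       [ 0.4093,  0.9124, -0.0021],
       [-0.    , -0.0023, -1.    ]]), 'ft_force': array([-0.9439, -0.2634, -0.4624]), 'wrist_torque': array([-0.0264,  0.002 ,  0.0107]), 'gripper_width': 0.09280663113310768}
0.0188
```

View pics/top0.png

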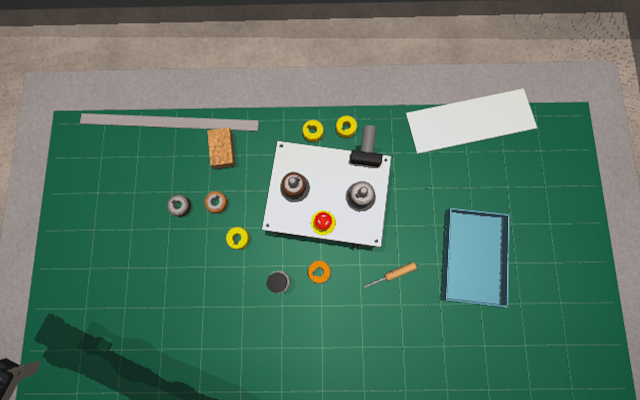

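View pics/side0.png

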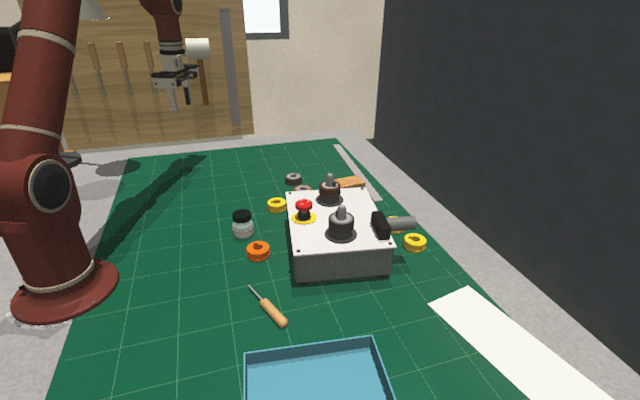

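The top view shows the machine at (327,193), the stop at (323,222) and the tray at (477,257). Two candidate fresh wheels lie at (179,205) and (215,202), and the yellow and orange look-alikes are around the machine. I'll zoom in next.

Run:
```python
import cv2,numpy as np
t=cv2.imread("pics/top0.png"); s=cv2.imread("pics/side0.png")
a=cv2.resize(t[180:230,150:250],None,fx=7,fy=7,interpolation=cv2.INTER_CUBIC)[:, :700]
b=cv2.resize(t[110:250,260:400],(600,600),interpolation=cv2.INTER_CUBIC)
cv2.imwrite("pics/z1.png",a); cv2.imwrite("pics/z2.png",b)
cv2.imwrite("pics/z3.png",cv2.resize(s[160:290,230:430],(800,520),interpolation=cv2.INTER_CUBIC))
```

```text
(no output)
```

View pics/z1.png

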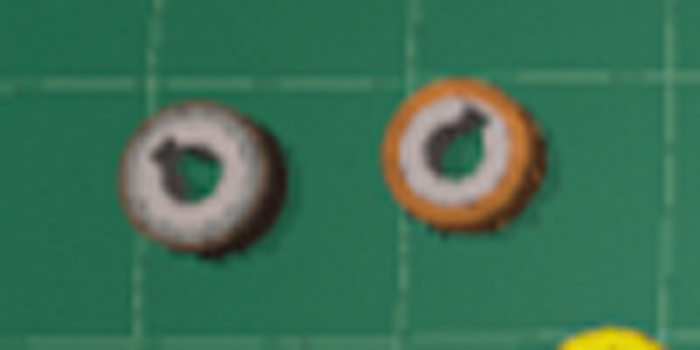

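View pics/z2.png

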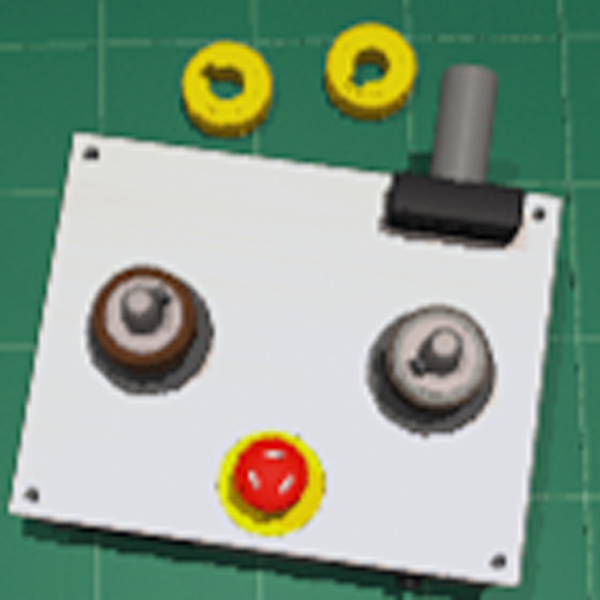

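View pics/z3.png

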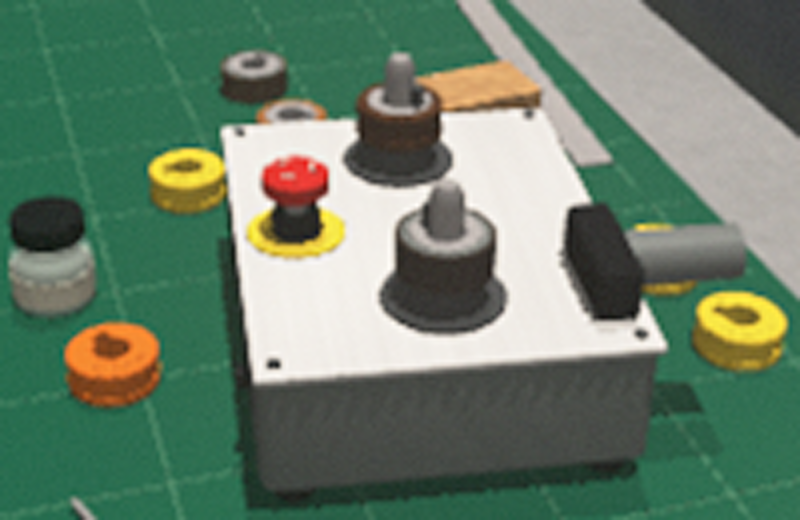

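```bash
cat > h.py <<'E'
from workcell import ctrl
import cv2,numpy as np
np.set_printoptions(precision=4,suppress=True)
def cast(n,uv,z):
    i=ctrl.camera_info(n); uv=np.atleast_2d(np.array(uv,float))
    d=(np.linalg.inv(i["K"])@np.c_[uv,np.ones(len(uv))].T)
    d=(i["attitude"]@d).T; o=i["origin"]
    return o+d*((z-o[2])/d[:,2])[:,None]
def proj(n,p):
    i=ctrl.camera_info(n); c=(np.atleast_2d(p)-i["origin"])@i["attitude"]
    q=c@i["K"].T; return q[:,:2]/q[:,2:]
def go(x,y,z,yaw=None):
    """increments (tool axes mm, deg) from measured pose to TCP x,y,z; yaw = direction of jaw (tool y) deg mod 180"""
    s=ctrl.get_state(); R=s["orientation"]; d=R.T@(np.array([x,y,z])-s["eef_pos"])*1000
    t=0; cur=np.degrees(np.arctan2(R[1,1],R[0,1]))
    if yaw is not None:
        t=-((yaw-cur+90)%180-90)   # tool z is down: positive turn = clockwise from above
    print("pos",s["eef_pos"]," jaw",cur.round(2)," inc",d.round(1),"turn",round(t,1)," j7",s["joint_positions"][6].round(1),"t",s["time"])
def save(n,name):
    im=ctrl.camera(n); cv2.imwrite(f"pics/{name}.png",im[:,:,::-1]); return im[:,:,::-1].copy()
E
python3 - <<'E'
from h import *
t=cv2.imread("pics/top0.png"); s=cv2.imread("pics/side0.png")
hsv=cv2.cvtColor(t,cv2.COLOR_BGR2HSV)
# deck
m=((hsv[...,1]<40)&(hsv[...,2]>190)).astype(np.uint8); m[:135]=0;m[255:]=0;m[:,:255]=0;m[:,400:]=0
c=max(cv2.findContours(m,0,2)[0],key=cv2.contourArea)
h=cv2.convexHull(c); r=cv2.minAreaRect(h); ap=cv2.approxPolyDP(h,5,True)[:,0]; print("deck",ap.tolist()); 
P=cast("top",ap,0.095)[:,:2]; print(P)
# red
for n,im in(("top",t),("side",s)):
    hv=cv2.cvtColor(im,cv2.COLOR_BGR2HSV)
    m=(((hv[...,0]<6)|(hv[...,0]>174))&(hv[...,1]>190)&(hv[...,2]>120)).astype(np.uint8)
    if n=="side": m[:,:270]=0
    c=max(cv2.findContours(m,0,2)[0],key=cv2.contourArea); (x,y),rr=cv2.minEnclosingCircle(c); print(n,"red",x,y,rr,cast(n,(x,y),.131))
# fresh wheels top
m=((hsv[...,0]<30)|(hsv[...,0]>90)|(hsv[...,1]<80)).astype(np.uint8)
for (x0,x1,y0,y1) in((160,197,190,222),(200,233,186,220)):
    k=np.zeros_like(m);k[y0:y1,x0:x1]=m[y0:y1,x0:x1]
    c=max(cv2.findContours(k,0,2)[0],key=cv2.contourArea);print("wheel",cv2.minAreaRect(c),cv2.minEnclosingCircle(c))
m=((hsv[...,0]>90)&(hsv[...,0]<110)&(hsv[...,1]>60)&(hsv[...,2]>140)).astype(np.uint8)
c=max(cv2.findContours(m,0,2)[0],key=cv2.contourArea);rc=cv2.boxPoints(cv2.minAreaRect(c));print("tray floor",cast("top",rc,.004),rc)
E
```

```text
deck [[278, 141], [390, 157], [380, 245], [262, 228]]
[[ 0.7354  0.1009]
 [ 0.6896 -0.1749]
 [ 0.4751 -0.141 ]
 [ 0.5188  0.137 ]]
top red 322.9246520996094 220.36985778808594 8.34982681274414 [[ 0.5303 -0.0079  0.131 ]]
side red 303.5 204.5 7.648629188537598 [[ 0.5283 -0.0057  0.131 ]]
wheel ((178.5, 205.0), (22.0, 23.0), 90.0) ((178.3478240966797, 205.0), 12.03227424621582)
wheel ((215.25001525878906, 201.75), (22.62741470336914, 21.92030906677246), 45.0) ((215.63043212890625, 201.5), 11.896195411682129)
tray floor [[ 0.3312 -0.3124  0.004 ]
 [ 0.5762 -0.3433  0.004 ]
 [ 0.5662 -0.5041  0.004 ]
 [ 0.3224 -0.4657  0.004 ]] [[445.2806 304.1086]
 [449.8688 207.7557]
 [511.5385 210.6923]
 [506.9503 307.0453]]
```

Run:
```python
from h import *
for n in("top","side"):
    t=cv2.imread(f"pics/{n}0.png")
    S=6
    for nm,p in(("b",(.6175,.0595)),("d",(.5919,-.0985))):
        q=proj(n,[(*p,.169),(*p,.152),(*p,.139),(*p,.115)]); print(n,nm,q.tolist())
        x0,y0=(q[0]-30).astype(int); z=cv2.resize(t[y0:y0+60,x0:x0+60],None,fx=6,fy=6,interpolation=cv2.INTER_CUBIC)
        for u in q: cv2.circle(z,tuple(((u-(x0,y0)+.5)*6).astype(int)),2,(0,255,0),-1)
        cv2.imwrite(f"pics/c_{n}{nm}.png",z)
a=np.vstack([np.hstack([cv2.imread(f"pics/c_{n}{k}.png")[:300] for k in"bd"]) for n in("top","side")]);cv2.imwrite("pics/c1.png",a)
```

```text
top b [[292.0739393496335, 179.61876346928386], [292.69628994422044, 181.4332221851071], [293.1555881591765, 182.77230285207784], [293.9680011029577, 185.14088699020337]]
top d [[363.5355733609952, 189.83755472958686], [362.7161433985901, 191.458886000496], [362.11156237079115, 192.65511529542152], [361.04250973751766, 194.77035216018842]]
side b [[331.04668767886096, 174.01886932739941], [330.9131023056169, 180.0937162892731], [330.8125386727206, 184.66688672657088], [330.6304026199121, 192.94959478196495]]
side d [[342.79193988537287, 205.72108224121564], [342.5143420437714, 212.48186281447312], [342.3059125911154, 217.55807589409082], [341.9296064906922, 226.72285526939814]]
```

View pics/c1.png

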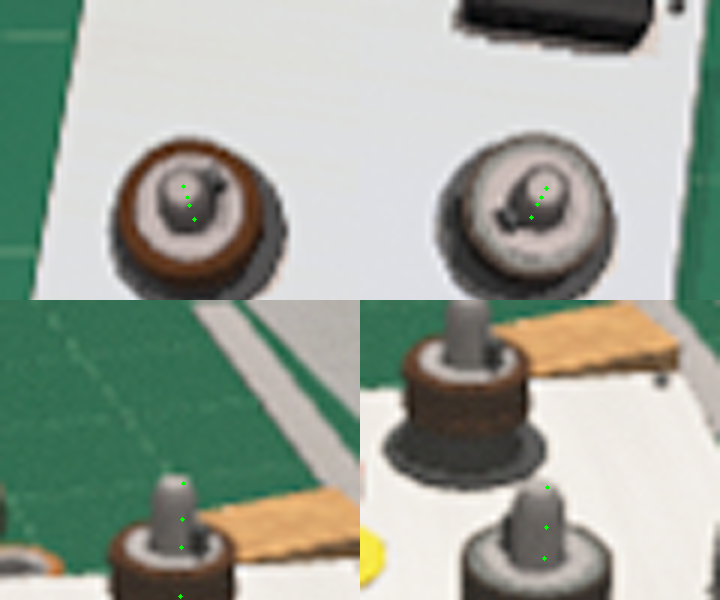

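Run:
```python
from h import *
go(.5302,-.0078,.19,81)
```

```text
pos [0.2658 0.5924 0.2176]  jaw 65.84  inc [-486.9 -439.3   28.6] turn -15.2  j7 -2.3 t 0.1
```

>>> send_rows(
  increments=[
    [[-33, -30, 0], 0, 0],
    [[-33, -30, 0], 0, 0],
    [[-33, -30, 0], 0, 0],
    [[-33, -30, 0], 0, 0],
    [[-33, -30, 0], 0, 0],
    [[-33, -30, 0], 0, 0],
    [[-33, -30, 0], 0, 0],
    [[-33, -30, 0], 0, 0],
    [[-33, -30, 0], 0, 0],
    [[-33, -30, 0], 0, 0],
    [[-33, -30, 0], 0, 0],
    [[-33, -30, 0], 0, 0],
  ],
  newtons=30,
)

```text
time: 1.3
eef_pos: [0.4802, 0.1007, 0.2185]
orientation: [[-0.912, 0.409, -0.0], [0.409, 0.912, -0.0], [0.0, -0.0, -1.0]]
ft_force: [0.5, 0.7, 1.1]
gripper_width: 0.0025
```

Run:
```python
from h import *
go(.5302,-.0078,.16,81)
```

```text
pos [0.4802 0.1007 0.2185]  jaw 65.84  inc [-90.  -78.5  58.5] turn -15.2  j7 53.3 t 1.3
```

>>> send_rows(
  increments=[
    [[-30, -26, 20], 0, 0],
    [[-30, -26, 20], 0, 0],
    [[-30, -26, 18], 0, 0],
    [[0, 0, 0], 0, 0],
    [[0, 0, 0], 0, 0],
  ],
)

```text
time: 1.8
eef_pos: [0.5297, -0.0063, 0.1598]
orientation: [[-0.911, 0.412, -0.002], [0.412, 0.911, 0.0], [0.002, -0.001, -1.0]]
ft_force: [0.7, 0.4, 0.5]
gripper_width: 0.0006
```

Run:
```python
from h import *
go(.5302,-.0078,.129,81)
save("top","t1");a=cv2.imread("pics/t1.png")[140:260,250:400];cv2.imwrite("pics/t1z.png",cv2.resize(a,None,fx=5,fy=5))
```

```text
pos [ 0.5297 -0.0063  0.1598]  jaw 65.7  inc [-1.2 -1.1 30.8] turn -15.3  j7 66.9 t 1.8
```

View pics/t1z.png

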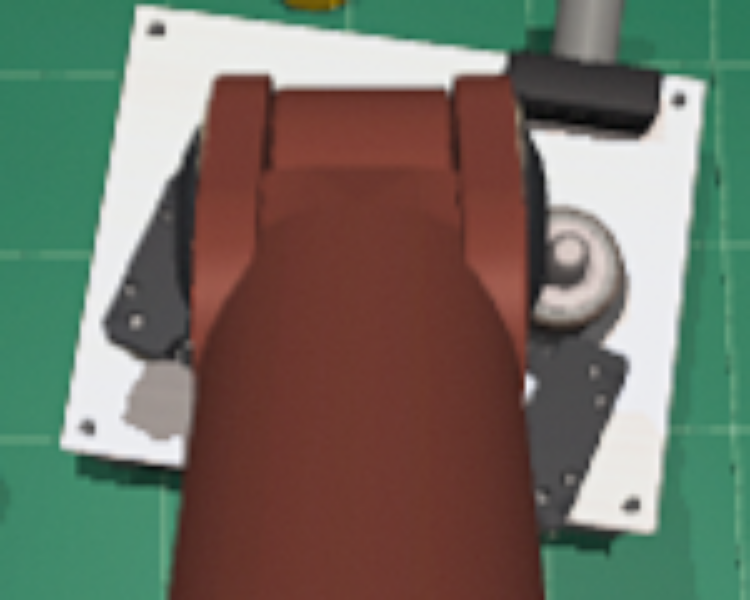

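>>> send_rows(
  increments=[
    [[-1, -1, 15], 0, 0],
    [[0, 0, 8], 0, 0],
    [[0, 0, 4], 0, 0],
    [[0, 0, 3], 0, 0],
    [[0, 0, 2], 0, 0],
    [[0, 0, 0], 0, 0],
    [[0, 0, 0], 0, 0],
  ],
)

```text
time: 2.55
eef_pos: [0.5307, -0.0049, 0.1307]
orientation: [[-0.913, 0.408, 0.001], [0.408, 0.913, 0.002], [0.0, 0.002, -1.0]]
ft_force: [-3.5, 2.4, 12.4]
gripper_width: 0.0009
```

>>> send_rows(
  increments=[
    [[0, 0, -10], 0, 93],
    [[0, 0, -40], 0, 93],
    [[0, 0, -40], 0, 93],
    [[0, 0, 0], 0, 93],
    [[0, 0, 0], 0, 93],
  ],
)

```text
time: 3.05
eef_pos: [0.531, -0.0068, 0.2196]
orientation: [[-0.912, 0.409, 0.002], [0.409, 0.912, -0.0], [-0.002, 0.001, -1.0]]
ft_force: [-0.9, 0.2, -1.3]
gripper_width: 0.0359
```

Run:
```python
from h import *
go(.5919,-.0985,.20,81)
go(.6175,.0595,.20,81)
save("side","s2");a=cv2.imread("pics/s2.png")[130:280,250:420];cv2.imwrite("pics/s2z.png",cv2.resize(a,None,fx=4,fy=4))
```

```text
pos [ 0.531  -0.0068  0.2196]  jaw 65.85  inc [-93.  -58.7  19.7] turn -15.2  j7 66.7 t 3.05
pos [ 0.531  -0.0068  0.2196]  jaw 65.85  inc [-51.7  95.9  19.8] turn -15.2  j7 66.7 t 3.05
```

View pics/s2z.png

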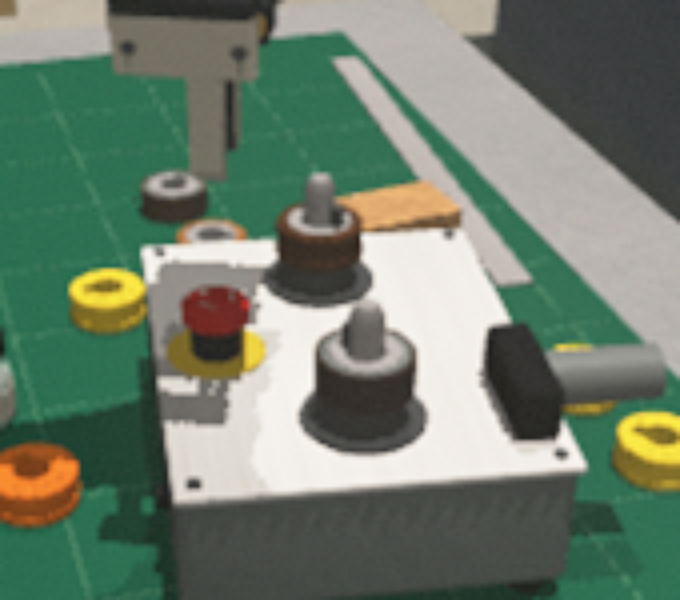

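>>> send_rows(
  increments=[
    [[-31, -20, 0], -7.6, 93],
    [[-31, -20, 0], -7.6, 93],
    [[-31, -19, 0], 0, 93],
    [[0, 0, 0], 0, 93],
  ],
)

```text
time: 3.5
eef_pos: [0.6036, -0.0947, 0.216]
orientation: [[-0.987, 0.162, -0.002], [0.162, 0.987, -0.003], [0.001, -0.004, -1.0]]
ft_force: [-1.1, -0.0, -0.4]
gripper_width: 0.0715
```

Run:
```python
from h import *
go(.591,-.0985,.11,81)
```

```text
pos [ 0.6036 -0.0947  0.216 ]  jaw 80.66  inc [ 11.6  -5.4 106. ] turn -0.3  j7 88.2 t 3.5
```

>>> send_rows(
  increments=[
    [[11, -5, 0], 0, 93],
    [[0, 0, 20], 0, 93],
    [[0, 0, 0], 0, 93],
    [[0, 0, 0], 0, 93],
  ],
)

```text
time: 3.9
eef_pos: [0.5898, -0.0917, 0.1976]
orientation: [[-0.988, 0.155, -0.003], [0.155, 0.988, 0.001], [0.003, 0.0, -1.0]]
ft_force: [-0.3, -0.0, 0.5]
gripper_width: 0.0927
```

Run:
```python
from h import *
go(.591,-.0985,.11,81)
```

```text
pos [ 0.5898 -0.0917  0.1976]  jaw 81.09  inc [-2.5 -6.6 87.5] turn 0.1  j7 88.6 t 3.9
```

>>> send_rows(
  increments=[
    [[-2, -6, 10], 0, 93],
    [[0, 0, 10], 0, 93],
    [[0, 0, 0], 0, 93],
    [[0, 0, 0], 0, 93],
  ],
)

```text
time: 4.3
eef_pos: [0.5916, -0.0988, 0.1782]
orientation: [[-0.988, 0.156, -0.001], [0.156, 0.988, 0.0], [0.001, 0.0, -1.0]]
ft_force: [0.5, 0.3, 0.5]
gripper_width: 0.093
```

Run:
```python
from h import *
go(.591,-.0985,.11,81)
```

```text
pos [ 0.5916 -0.0988  0.1782]  jaw 81.04  inc [ 0.6  0.2 68.2] turn 0.0  j7 89.2 t 4.3
```

Good. I'll go down and close on the drum.

>>> send_rows(
  increments=[
    [[0, 0, 25], 0, 93],
    [[0, 0, 25], 0, 93],
    [[0, 0, 12], 0, 93],
    [[0, 0, 5], 0, 93],
    [[0, 0, 0], 0, 50],
    [[0, 0, 0], 0, 50],
    [[0, 0, 0], 0, 50],
    [[0, 0, 0], 0, 50],
    [[0, 0, 0], 0, 50],
    [[0, 0, 0], 0, 50],
  ],
  newtons=30,
)

```text
time: 5.3
eef_pos: [0.5922, -0.0987, 0.1122]
orientation: [[-0.988, 0.156, 0.001], [0.156, 0.988, 0.0], [-0.001, 0.0, -1.0]]
ft_force: [-0.7, 1.1, 1.8]
gripper_width: 0.0553
```

Run:
```python
from h import *
go(.591,-.0985,.11,81)
print(ctrl.get_state()["ft_force"])
save("side","s3");a=cv2.imread("pics/s3.png")[130:280,250:420];cv2.imwrite("pics/s3z.png",cv2.resize(a,None,fx=4,fy=4))
```

```text
pos [ 0.5922 -0.0987  0.1122]  jaw 81.04  inc [ 1.2 -0.   2.2] turn 0.0  j7 89.2 t 5.3
[-0.7184  1.0874  1.8393]
```

View pics/s3z.png

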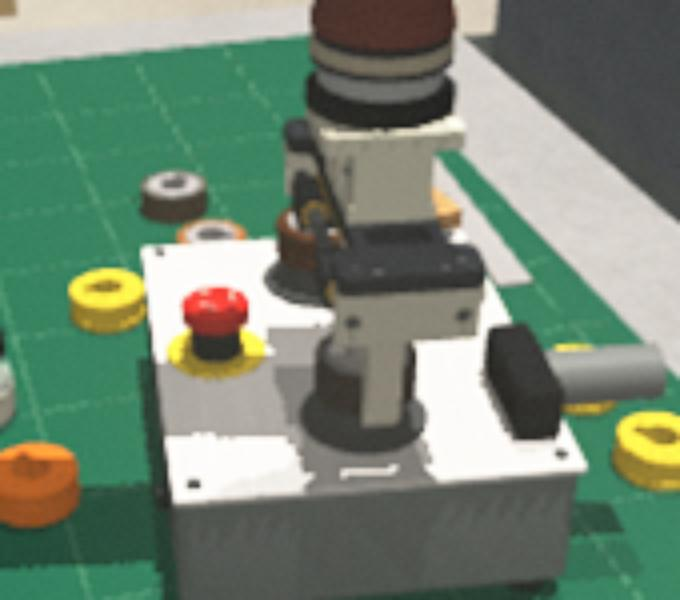

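>>> send_rows(
  increments=[
    [[0, 0, -8], 0, 50],
    [[0, 0, -12], 0, 50],
    [[0, 0, -20], 0, 50],
    [[0, 0, -20], 0, 50],
    [[0, 0, -15], 0, 50],
    [[0, 0, 0], 0, 50],
    [[0, 0, 0], 0, 50],
  ],
  newtons=40,
)

```text
time: 6.05
eef_pos: [0.5916, -0.099, 0.1869]
orientation: [[-0.988, 0.156, 0.0], [0.156, 0.988, -0.0], [-0.0, -0.0, -1.0]]
ft_force: [0.6, 0.0, -2.0]
gripper_width: 0.0549
```

Run:
```python
from h import *
go(.49,-.41,.18,81)
print(ctrl.get_state()["ft_force"])
save("side","s3");a=cv2.imread("pics/s3.png")[130:280,250:420];cv2.imwrite("pics/s3z.png",cv2.resize(a,None,fx=4,fy=4))
```

```text
pos [ 0.5916 -0.099   0.1869]  jaw 81.03  inc [  51.8 -323.     6.9] turn 0.0  j7 89.2 t 6.05
[ 0.59    0.008  -2.0322]
```

View pics/s3z.png

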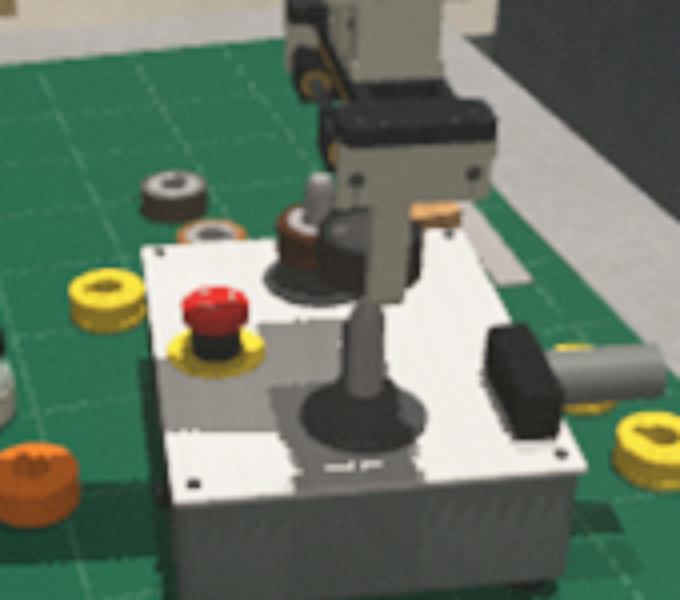

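The drum is off the shaft and held in the gripper. I'll carry it to the tray.

>>> send_rows(
  increments=[
    [[2, -15, 0], 0, 50],
    [[5, -33, 0], 0, 50],
    [[6, -38, 0], 0, 50],
    [[6, -38, 0], 0, 50],
    [[6, -38, 0], 0, 50],
    [[6, -38, 0], 0, 50],
    [[6, -38, 0], 0, 50],
    [[6, -38, 0], 0, 50],
    [[5, -31, 0], 0, 50],
    [[3, -16, 0], 0, 50],
    [[0, 0, 0], 0, 50],
    [[0, 0, 0], 0, 50],
  ],
)

```text
time: 7.3
eef_pos: [0.4917, -0.4082, 0.1861]
orientation: [[-0.988, 0.155, -0.0], [0.155, 0.988, 0.003], [0.001, 0.003, -1.0]]
ft_force: [-0.1, 0.8, -0.9]
gripper_width: 0.0553
```

Run:
```python
from h import *
go(.49,-.41,.02,81)
print(ctrl.get_state()["ft_force"])
save("top","t3");a=cv2.imread("pics/t3.png")[120:330,260:560];cv2.imwrite("pics/t3z.png",cv2.resize(a,None,fx=2.5,fy=2.5))
```

```text
pos [ 0.4917 -0.4082  0.1861]  jaw 81.1  inc [  1.3  -2.4 166.1] turn 0.1  j7 119.8 t 7.3
[-0.1159  0.7842 -0.9232]
```

View pics/t3z.png

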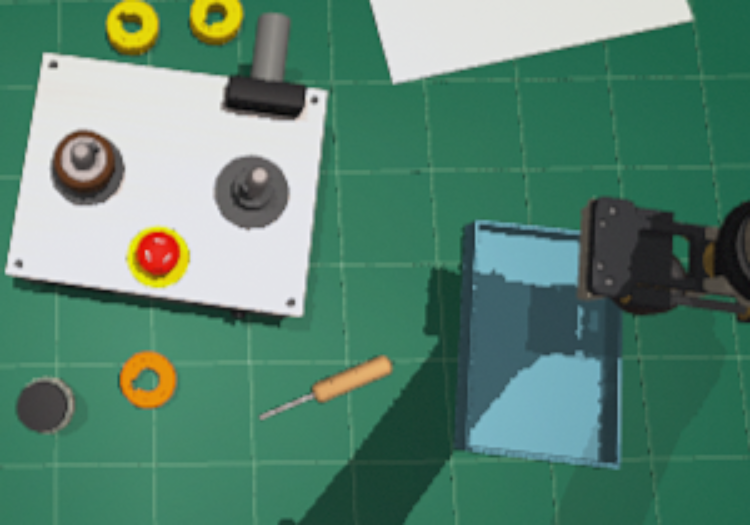

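>>> send_rows(
  increments=[
    [[0, 10, 40], 0, 50],
    [[0, 0, 45], 0, 50],
    [[0, 0, 45], 0, 50],
    [[0, 0, 25], 0, 50],
    [[0, 0, 12], 0, 50],
    [[0, 0, 8], 0, 50],
    [[0, 0, 0], 0, 50],
    [[0, 0, 0], 0, 75],
    [[0, 0, 0], 0, 75],
    [[0, 0, 0], 0, 75],
  ],
)

```text
time: 8.35
eef_pos: [0.4936, -0.4009, 0.0132]
orientation: [[-0.988, 0.156, 0.002], [0.156, 0.988, -0.002], [-0.003, -0.002, -1.0]]
ft_force: [0.5, 0.1, 0.0]
gripper_width: 0.0732
```

Run:
```python
from h import *
go(.49,-.398,.18,81)
print(ctrl.get_state()["ft_force"])
save("side","s4");a=cv2.imread("pics/s4.png")[200:400,200:500];cv2.imwrite("pics/s4z.png",cv2.resize(a,None,fx=2.5,fy=2.5))
```

```text
pos [ 0.4936 -0.4009  0.0132]  jaw 81.03  inc [   3.5    2.  -166.8] turn 0.0  j7 119.2 t 8.35
[0.4577 0.0743 0.0143]
```

View pics/s4z.png

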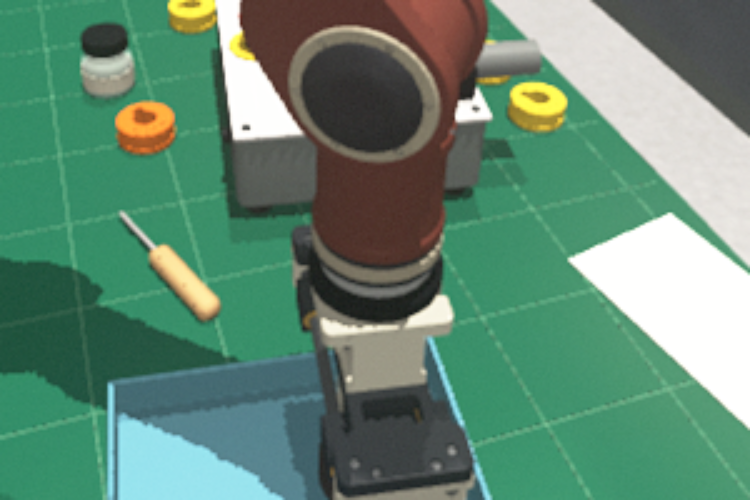

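>>> send_rows(
  increments=[
    [[0, 0, -45], 0, 85],
    [[0, 0, -50], 0, 93],
    [[0, 0, -50], 0, 93],
    [[0, 0, -50], 0, 93],
    [[-3, 25, -5], 0, 93],
    [[-5, 45, 0], 0, 93],
    [[-5, 47, 0], 0, 93],
    [[-5, 47, 0], 0, 93],
    [[-5, 47, 0], 0, 93],
    [[-5, 47, 0], 0, 93],
    [[-5, 47, 0], 0, 93],
    [[-5, 47, 0], 0, 93],
  ],
)

```text
time: 9.6
eef_pos: [0.5854, -0.0566, 0.2124]
orientation: [[-0.988, 0.156, 0.001], [0.156, 0.988, -0.0], [-0.001, -0.0, -1.0]]
ft_force: [0.0, -0.5, 0.2]
gripper_width: 0.0929
```

>>> send_rows(
  increments=[
    [[-5, 47, 0], 0, 93],
    [[-5, 47, 0], 0, 93],
    [[-2, 28, 0], 0, 93],
    [[0, 0, 0], 0, 93],
    [[0, 0, 0], 0, 93],
    [[0, 0, 0], 0, 93],
  ],
)

```text
time: 10.2
eef_pos: [0.6158, 0.0577, 0.2119]
orientation: [[-0.987, 0.159, 0.0], [0.159, 0.987, -0.002], [-0.0, -0.002, -1.0]]
ft_force: [0.1, -0.3, -0.6]
gripper_width: 0.0927
```

Run:
```python
from h import *
go(.617,.0595,.112,81)
save("top","t5");a=cv2.imread("pics/t5.png")[120:330,260:560];cv2.imwrite("pics/t5z.png",cv2.resize(a,None,fx=2.5,fy=2.5))
```

```text
pos [0.6158 0.0577 0.2119]  jaw 80.85  inc [-0.8  2.2 99.9] turn -0.1  j7 73.5 t 10.2
```

View pics/t5z.png

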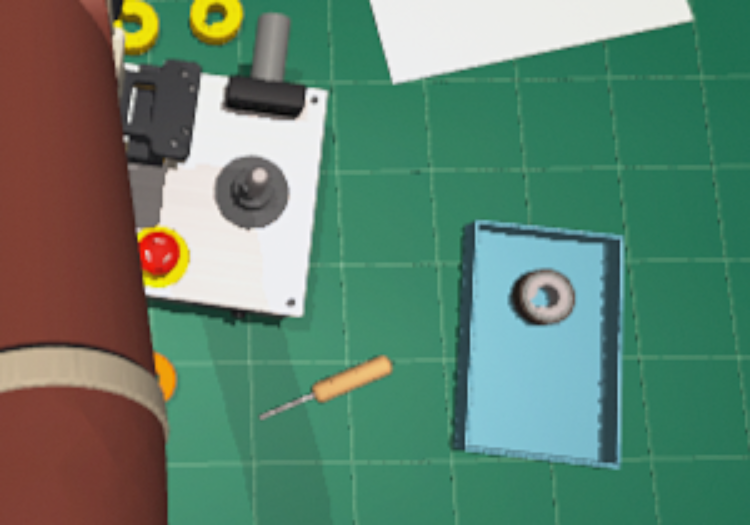

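The worn drum lies flat in the tray at about pixel (477,238). Next I'll grip the worn grooved wheel.

>>> send_rows(
  increments=[
    [[-1, 2, 30], 0, 93],
    [[0, 0, 30], 0, 93],
    [[0, 0, 25], 0, 93],
    [[0, 0, 10], 0, 93],
    [[0, 0, 5], 0, 93],
    [[0, 0, 0], 0, 50],
    [[0, 0, 0], 0, 50],
    [[0, 0, 0], 0, 50],
    [[0, 0, 0], 0, 50],
    [[0, 0, 0], 0, 50],
    [[0, 0, 0], 0, 50],
  ],
  newtons=30,
)

```text
time: 11.35
eef_pos: [0.6175, 0.0618, 0.1122]
orientation: [[-0.988, 0.156, 0.001], [0.156, 0.988, -0.0], [-0.001, -0.0, -1.0]]
ft_force: [-0.4, -0.7, 2.6]
gripper_width: 0.0552
```

>>> send_rows(
  increments=[
    [[0, 0, -8], 0, 50],
    [[0, 0, -12], 0, 50],
    [[0, 0, -20], 0, 50],
    [[0, 0, -20], 0, 50],
    [[0, 0, -15], 0, 50],
    [[0, 0, 0], 0, 50],
    [[0, 0, 0], 0, 50],
  ],
  newtons=40,
)

```text
time: 12.05
eef_pos: [0.6171, 0.0622, 0.1869]
orientation: [[-0.988, 0.156, 0.0], [0.156, 0.988, 0.0], [-0.0, 0.0, -1.0]]
ft_force: [-0.6, -0.0, -2.0]
gripper_width: 0.0554
```

Run:
```python
from h import *
go(.41,-.388,.19,81)
save("side","s6");a=cv2.imread("pics/s6.png")[100:280,230:430];cv2.imwrite("pics/s6z.png",cv2.resize(a,None,fx=3,fy=3))
```

```text
pos [0.6171 0.0622 0.1869]  jaw 81.04  inc [ 134.5 -477.    -3.2] turn 0.0  j7 73.3 t 12.05
```

View pics/s6z.png

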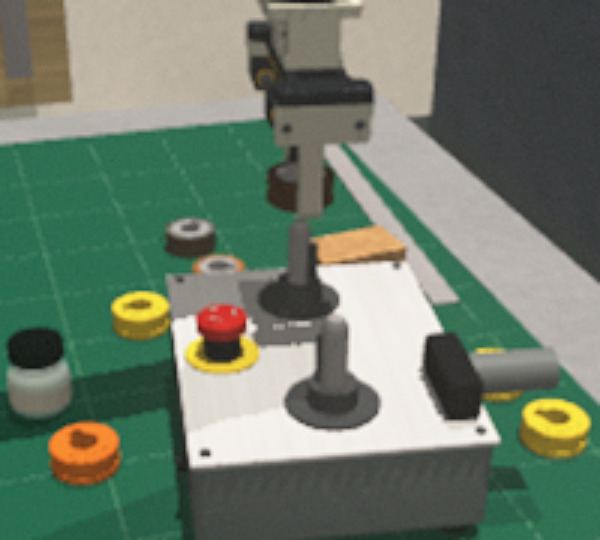

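>>> send_rows(
  increments=[
    [[5, -15, 0], 0, 50],
    [[10, -35, 0], 0, 50],
    [[12, -44, 0], 0, 50],
    [[12, -44, 0], 0, 50],
    [[12, -44, 0], 0, 50],
    [[12, -44, 0], 0, 50],
    [[12, -44, 0], 0, 50],
    [[12, -44, 0], 0, 50],
    [[12, -44, 0], 0, 50],
    [[12, -44, 0], 0, 50],
    [[12, -40, 0], 0, 50],
    [[11, -35, 0], 0, 50],
  ],
)

```text
time: 13.3
eef_pos: [0.4071, -0.3908, 0.1859]
orientation: [[-0.987, 0.159, -0.003], [0.159, 0.987, 0.0], [0.003, -0.0, -1.0]]
ft_force: [-0.1, 0.6, -1.6]
gripper_width: 0.0558
```

>>> send_rows(
  increments=[
    [[5, 0, 0], 0, 50],
    [[3, 0, 0], 0, 50],
    [[0, 0, 0], 0, 50],
    [[0, 0, 0], 0, 50],
  ],
)

```text
time: 13.7
eef_pos: [0.4034, -0.3853, 0.1865]
orientation: [[-0.988, 0.153, 0.0], [0.153, 0.988, 0.001], [0.0, 0.001, -1.0]]
ft_force: [0.4, -0.2, -1.6]
gripper_width: 0.0556
```

Run:
```python
from h import *
go(.41,-.388,.011,81)
```

```text
pos [ 0.4034 -0.3853  0.1865]  jaw 81.19  inc [ -6.9  -1.8 175.5] turn 0.2  j7 123.4 t 13.7
```

>>> send_rows(
  increments=[
    [[-4, -2, 40], 0, 50],
    [[0, 0, 45], 0, 50],
    [[0, 0, 45], 0, 50],
    [[0, 0, 25], 0, 50],
    [[0, 0, 12], 0, 50],
    [[0, 0, 8], 0, 50],
    [[0, 0, 0], 0, 50],
    [[0, 0, 0], 0, 75],
    [[0, 0, 0], 0, 75],
    [[0, 0, 0], 0, 75],
    [[0, 0, 0], 0, 75],
  ],
)

```text
time: 14.8
eef_pos: [0.4067, -0.39, 0.0126]
orientation: [[-0.988, 0.156, 0.001], [0.156, 0.988, -0.001], [-0.001, -0.001, -1.0]]
ft_force: [-0.1, -0.1, -0.7]
gripper_width: 0.0749
```

>>> send_rows(
  increments=[
    [[0, 0, -45], 0, 85],
    [[0, 0, -50], 0, 93],
    [[0, 0, -50], 0, 93],
    [[0, 0, -50], 0, 93],
    [[0, 0, 0], 0, 93],
    [[0, 0, 0], 0, 93],
  ],
)

```text
time: 15.4
eef_pos: [0.4066, -0.3899, 0.2082]
orientation: [[-0.988, 0.156, 0.002], [0.156, 0.988, -0.002], [-0.003, -0.002, -1.0]]
ft_force: [0.1, 0.3, -0.9]
gripper_width: 0.0929
```

Run:
```python
from h import *
t=save("top","t7");cv2.imwrite("pics/t7z.png",cv2.resize(t[100:330,140:540],None,fx=2,fy=2))
cv2.imwrite("pics/t7a.png",cv2.resize(t[180:230,150:250],None,fx=8,fy=8,interpolation=cv2.INTER_CUBIC))
cv2.imwrite("pics/t7b.png",cv2.resize(t[160:215,270:390],None,fx=6.5,fy=6.5,interpolation=cv2.INTER_CUBIC))
go(.68,.39,.2,81)
```

```text
pos [ 0.4058 -0.389   0.2064]  jaw 81.03  inc [-149.4  812.3    6.7] turn 0.0  j7 123.4 t 15.45
```

View pics/t7z.png

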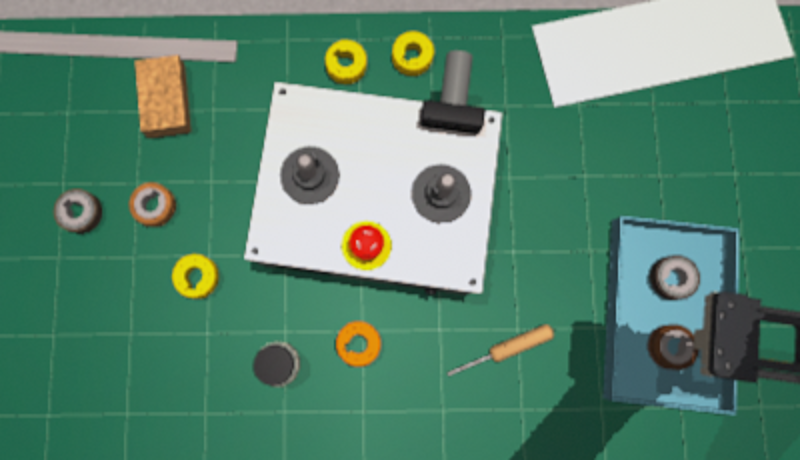

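View pics/t7a.png

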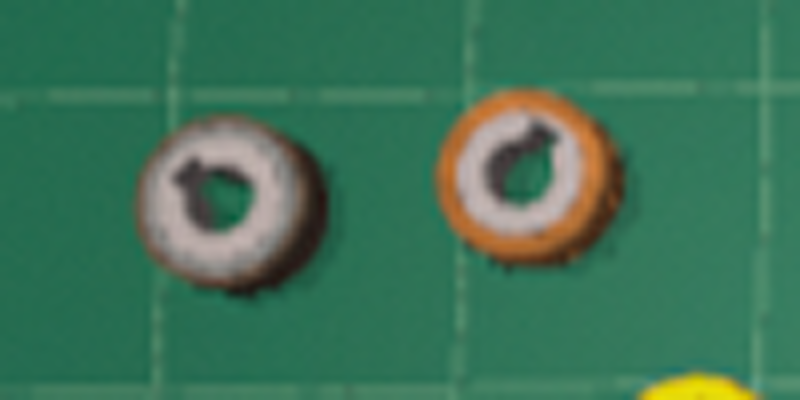

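View pics/t7b.png

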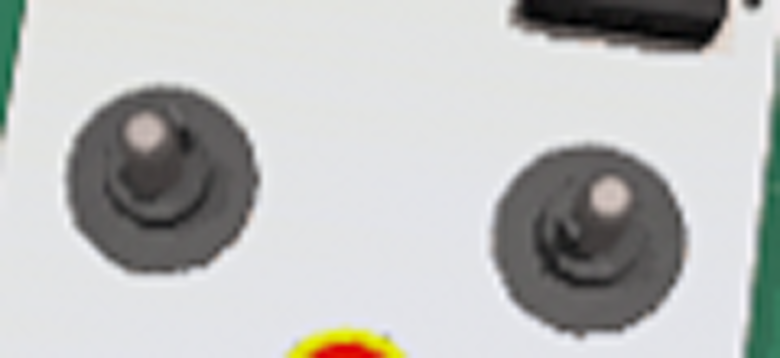

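```bash
cat > m.py <<'E'
from h import *
def face(im,box,z,n="top",vmin=110,smax=60):
    """bright low-saturation face in box -> world centre at height z, and keyway direction"""
    x0,x1,y0,y1=box; hv=cv2.cvtColor(im,cv2.COLOR_BGR2HSV)
    S=8; g=cv2.resize(im[y0:y1,x0:x1],None,fx=S,fy=S,interpolation=cv2.INTER_CUBIC); hv=cv2.cvtColor(g,cv2.COLOR_BGR2HSV)
    m=((hv[...,1]<smax)&(hv[...,2]>vmin)).astype(np.uint8)
    c=max(cv2.findContours(m,cv2.RETR_EXTERNAL,2)[0],key=cv2.contourArea); h=cv2.convexHull(c)
    (u,v),ax,an=cv2.fitEllipse(h); px=np.array([(u+.5)/S-.5+x0,(v+.5)/S-.5+y0])
    C=cast(n,px,z)[0]
    return px,C,np.array(ax)/S
def dirn(im,C,z,r=(12.5,14,15.5),n="top"):
    g=cv2.cvtColor(im,cv2.COLOR_BGR2GRAY).astype(np.float32)
    a=np.arange(0,360,2); acc=0
    for rr in r:
        P=np.c_[C[0]+rr/1e3*np.cos(np.radians(a)),C[1]+rr/1e3*np.sin(np.radians(a)),np.full(len(a),z)]
        q=proj(n,P).astype(np.float32); acc=acc+cv2.remap(g,q[None,:,0],q[None,:,1],cv2.INTER_LINEAR)[0]/len(r)
    d=np.clip(np.median(acc)-acc-25,0,None)
    k=np.argmax(np.convolve(np.r_[d,d,d],np.ones(15),'same')[len(d):2*len(d)])
    w=np.arange(k-15,k+16); ww=d[w%len(d)]; return (w*ww).sum()/ww.sum()*2%360, acc.round().astype(int)
E
python3 - <<'E'
from m import *
ims=[ctrl.camera("top")[:,:,::-1].astype(np.float32) for _ in range(3)]; t=np.mean(ims,0).clip(0,255).astype(np.uint8); cv2.imwrite("pics/tavg.png",t)
t0=cv2.imread("pics/top0.png")
for nm,im,b,z in(("drum",t,(162,196,188,222),.024),("groove",t,(200,233,186,219),.024),("worn_g",t0,(278,310,168,204),.139),("worn_d",t0,(344,380,176,212),.139)):
    px,C,ax=face(im,b,z); a,acc=dirn(im,C,z); print(nm,px,C,ax,"dir",a)
    print(acc[::3])
# dark discs
g=cv2.cvtColor(t,cv2.COLOR_BGR2HSV)
for b in((270,320,160,215),(335,390,165,220)):
    x0,x1,y0,y1=b;S=8;h=cv2.cvtColor(cv2.resize(t[y0:y1,x0:x1],None,fx=S,fy=S,interpolation=cv2.INTER_CUBIC),cv2.COLOR_BGR2HSV)
    m=((h[...,2]<150)&(h[...,1]<60)).astype(np.uint8);c=max(cv2.findContours(m,0,2)[0],key=cv2.contourArea)
    (u,v),ax,an=cv2.fitEllipse(cv2.convexHull(c)); px=((u+.5)/S-.5+x0,(v+.5)/S-.5+y0); print("disc",px,np.array(ax)/S,cast("top",px,.096))
E
```

```text
drum [176.9564 204.3821] [0.5919 0.3722 0.024 ] [19.0131 20.3914] dir 51.1314874852896
[164 163 162 156 143 113  81  73  71  69  70  83 112 137 155 160 161 162
 161 163 162 162 162 161 159 158 157 158 160 161 162 164 165 165 168 169
 167 165 164 166 169 169 168 166 165 164 163 162 161 160 160 164 167 167
 167 165 163 163 163 164]
groove [214.4554 201.1977] [0.5989 0.2743 0.024 ] [14.6151 15.7064] dir 331.0580838543735
[150 163 166 166 164 161 162 163 164 163 164 165 163 162 164 166 167 167
 167 169 170 171 171 172 169 165 167 170 171 171 169 168 168 170 172 171
 170 171 172 173 173 173 173 172 171 170 172 175 175 171 159 140 106  80
  69  65  64  76  96 128]Traceback (most recent call last):
  File "<stdin>", line 5, in <module>
  File "m.py", line 8, in face
    (u,v),ax,an=cv2.fitEllipse(h); px=np.array([(u+.5)/S-.5+x0,(v+.5)/S-.5+y0])
                ~~~~~~~~~~~~~~^^^
cv2.error: OpenCV(4.12.0) /io/opencv/modules/imgproc/src/shapedescr.cpp:361: error: (-201:Incorrect size of input array) There should be at least 5 points to fit the ellipse in function 'fitEllipseNoDirect'
```

Run:
```python
from m import *
t=cv2.imread("pics/tavg.png");t0=cv2.imread("pics/top0.png")
D=[]
for b in((270,320,160,215),(335,390,165,220)):
    x0,x1,y0,y1=b;S=8;h=cv2.cvtColor(cv2.resize(t[y0:y1,x0:x1],None,fx=S,fy=S,interpolation=cv2.INTER_CUBIC),cv2.COLOR_BGR2HSV)
    m=((h[...,2]<150)&(h[...,1]<60)).astype(np.uint8); m[:, :int(.2*S)]=0
    cs=[c for c in cv2.findContours(m,0,2)[0] if cv2.contourArea(c)>200*S*S]
    c=min(cs,key=lambda c:abs(cv2.moments(c)["m10"]/cv2.moments(c)["m00"]-m.shape[1]/2))
    (u,v),ax,an=cv2.fitEllipse(cv2.convexHull(c)); px=((u+.5)/S-.5+x0,(v+.5)/S-.5+y0); C=cast("top",px,.096)[0];D.append(C); print("disc",px,np.array(ax)/S,C)
print((D[0]+D[1])/2,np.linalg.norm(D[0]-D[1]),np.degrees(np.arctan2(*(D[0]-D[1])[:2])))
for C in D:
    for r in ((12.5,14,15.5),(15,16,17)):
        a,acc=dirn(t0,C,.139,r); print("dir",a); print(acc[::3])
```

```text
disc (294.42259216308594, 187.40332794189453) [28.9599 29.634 ] [0.6163 0.0599 0.096 ]
disc (360.1551704406738, 196.5440616607666) [29.3252 29.7475] [ 0.5915 -0.0983  0.096 ]
[ 0.6039 -0.0192  0.096 ] 0.16011324756365203 8.932089639681923
dir 314.800091164541
[149 152 154 152 153 150 142 135 131 129 138 148 157 165 170 172 172 174
 178 181 181 177 176 173 170 170 173 178 180 180 180 180 180 178 176 175
 175 176 174 166 157 155 157 155 154 151 150 148 132 102  62  47  60  76
  83  84  93 108 123 136]
dir 316.4337596591336
[148 145 145 145 150 147 140 151 152 162 176 182 183 181 181 181 182 185
 187 186 185 183 183 185 184 182 185 185 183 182 183 184 186 189 190 186
 187 187 185 178 170 169 174 175 175 174 174 171 163 130  88  70  80  92
 100  98 108 126 138 144]
dir 115.97950121117091
[135 134 143 152 162 170 175 175 176 178 178 177 177 181 173 153 111  79
  68  67  62  68  89 125 167 185 187 188 187 185 183 184 184 184 185 185
 182 178 170 166 168 170 168 165 163 163 162 158 148 141 138 133 137 140
 152 156 157 155 154 143]
dir 114.38151005111806
[155 162 175 185 191 191 193 192 192 191 190 190 190 193 190 174 132 102
  89  90  90  99 127 162 183 192 189 191 192 192 193 195 196 193 191 194
 192 190 187 185 186 185 182 181 183 185 187 188 186 179 169 153 145 144
 147 147 146 146 151 152]
```

>>> send_rows(
  increments=[
    [[-2, 25, 0], 0, 70],
    [[-4, 46, 0], 0, 70],
    [[-4, 47, 0], 0, 70],
    [[-4, 47, 0], 0, 70],
    [[-4, 47, 0], 0, 70],
    [[-4, 47, 0], 0, 70],
    [[-4, 47, 0], 0, 70],
    [[-4, 47, 0], 0, 70],
    [[-4, 47, 0], 0, 70],
    [[-4, 47, 0], 0, 70],
    [[-4, 47, 0], 0, 70],
    [[-4, 47, 0], 0, 70],
  ],
)

```text
time: 16.8
eef_pos: [0.5355, 0.1394, 0.2051]
orientation: [[-0.988, 0.156, -0.003], [0.156, 0.988, -0.001], [0.003, -0.001, -1.0]]
ft_force: [1.3, -0.3, -0.2]
gripper_width: 0.0703
```

>>> send_rows(
  increments=[
    [[-4, 47, 0], 0, 70],
    [[-4, 47, 0], 0, 70],
    [[-4, 47, 0], 0, 70],
    [[-4, 47, 0], 0, 70],
    [[-3, 35, 0], 0, 70],
    [[0, 18, 0], 0, 70],
    [[0, 0, 0], -7.3, 70],
    [[0, 0, 0], -7.3, 70],
    [[0, 0, 0], -7.3, 70],
    [[0, 0, 0], -7.3, 70],
    [[0, 0, 0], 0, 70],
    [[0, 0, 0], 0, 70],
  ],
)

```text
time: 18.0
eef_pos: [0.592, 0.3724, 0.2051]
orientation: [[-0.939, -0.343, -0.002], [-0.343, 0.939, -0.001], [0.003, -0.0, -1.0]]
ft_force: [0.7, -0.6, 0.1]
gripper_width: 0.0702
```

Run:
```python
from h import *
go(.592,.372,.1,110)
```

```text
pos [0.592  0.3724 0.2051]  jaw 110.07  inc [ -0.1  -0.4 105.1] turn 0.1  j7 70.4 t 18.0
```

>>> send_rows(
  increments=[
    [[0, 0, 35], 0, 70],
    [[0, 0, 40], 0, 70],
    [[0, 0, 40], 0, 70],
    [[0, 0, 20], 0, 70],
    [[0, 0, 0], 0, 70],
    [[0, 0, 0], 0, 70],
  ],
)

```text
time: 18.6
eef_pos: [0.5926, 0.3731, 0.0718]
orientation: [[-0.939, -0.345, 0.0], [-0.345, 0.939, 0.0], [-0.0, -0.0, -1.0]]
ft_force: [-0.1, 0.9, 0.7]
gripper_width: 0.0698
```

Run:
```python
from h import *
go(.592,.372,.004,110)
a=save("side","s8")[100:260,200:400];b=save("top","t8")[150:250,130:260]
cv2.imwrite("pics/s8z.png",np.hstack([cv2.resize(a,(400,320)),cv2.resize(b,(400,320))]))
```

```text
pos [0.5926 0.3731 0.0718]  jaw 110.18  inc [ 0.9 -0.8 67.8] turn 0.2  j7 69.0 t 18.6
```

View pics/s8z.png

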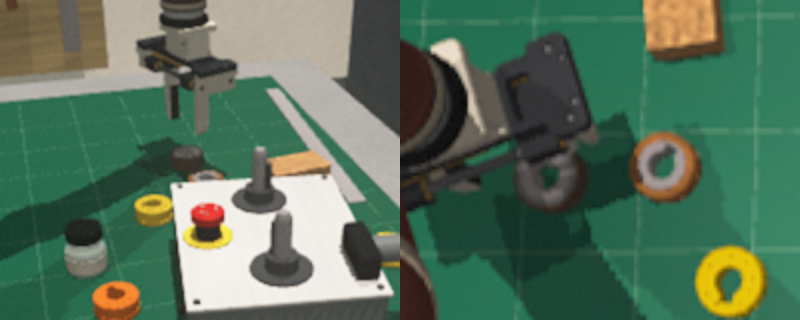

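>>> send_rows(
  increments=[
    [[0, 0, 35], 0, 70],
    [[0, 0, 22], 0, 70],
    [[0, 0, 9], 0, 70],
    [[0, 0, 0], 0, 70],
    [[0, 0, 0], 0, 50],
    [[0, 0, 0], 0, 50],
    [[0, 0, 0], 0, 50],
    [[0, 0, 0], 0, 50],
    [[0, 0, 0], 0, 50],
  ],
  newtons=12,
)

```text
time: 19.6
eef_pos: [0.5934, 0.3737, 0.0076]
orientation: [[-0.938, -0.346, 0.003], [-0.346, 0.938, 0.002], [-0.003, 0.001, -1.0]]
ft_force: [-0.5, 0.2, 6.1]
gripper_width: 0.0558
```

Run:
```python
from h import *
go(.592,.372,.004,110)
```

```text
pos [0.5934 0.3737 0.0076]  jaw 110.23  inc [ 2.  -1.1  3.5] turn 0.2  j7 68.3 t 19.6
```

>>> send_rows(
  increments=[
    [[0, 0, 0], 0, 72],
    [[0, 0, 0], 0, 72],
    [[0, 0, -1], 8, 72],
    [[0, 0, 0], 8.2, 72],
    [[0, 0, 0], 8.2, 72],
    [[0, 0, 0], 8.2, 72],
    [[0, 0, 0], 8.2, 72],
    [[0, 0, 0], 8.2, 72],
    [[0, 0, 0], 8.2, 72],
    [[0, 0, 0], 8.2, 72],
    [[0, 0, 0], 8.2, 72],
    [[0, 0, 0], 8.2, 72],
  ],
)

```text
time: 20.8
eef_pos: [0.5918, 0.3726, 0.006]
orientation: [[-0.471, 0.882, -0.001], [0.882, 0.471, -0.001], [0.0, -0.001, -1.0]]
ft_force: [-0.0, 0.1, -0.5]
gripper_width: 0.0718
```

>>> send_rows(
  increments=[
    [[0, 0, 0], 8.2, 72],
    [[0, 0, 0], 0, 72],
    [[0, 0, 0], 0, 72],
  ],
)

```text
time: 21.1
eef_pos: [0.5919, 0.3727, 0.0061]
orientation: [[-0.349, 0.937, -0.001], [0.937, 0.349, -0.001], [-0.0, -0.001, -1.0]]
ft_force: [0.8, -0.7, 0.4]
gripper_width: 0.0722
```

Run:
```python
from h import *
go(.592,.372,.004,20)
a=save("side","s9")[100:260,200:400];b=save("top","t9")[150:250,130:260]
cv2.imwrite("pics/s9z.png",np.hstack([cv2.resize(a,(400,320)),cv2.resize(b,(400,320))]))
```

```text
pos [0.5919 0.3727 0.0061]  jaw 20.42  inc [-0.7 -0.1  2.1] turn 0.4  j7 -0.8 t 21.1
```

View pics/s9z.png

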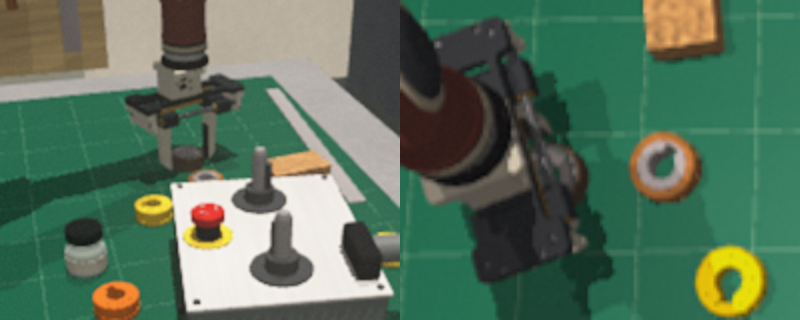

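>>> send_rows(
  increments=[
    [[0, 0, 3], 0, 72],
    [[0, 0, 0], 0, 50],
    [[0, 0, 0], 0, 50],
    [[0, 0, 0], 0, 50],
    [[0, 0, 0], 0, 50],
    [[0, 0, 0], 0, 50],
  ],
  newtons=40,
)

```text
time: 21.8
eef_pos: [0.5922, 0.3726, 0.0035]
orientation: [[-0.346, 0.938, -0.0], [0.938, 0.346, -0.0], [-0.0, -0.001, -1.0]]
ft_force: [0.0, -0.6, -0.6]
gripper_width: 0.0554
```

Run:
```python
from h import *
go(.592,.372,.004,20); print(ctrl.get_state()["ft_force"])
```

```text
pos [0.5922 0.3726 0.0035]  jaw 20.24  inc [-0.5 -0.4 -0.5] turn 0.2  j7 -0.9 t 21.8
[ 0.0366 -0.6107 -0.6205]
```

>>> send_rows(
  increments=[
    [[0, 0, -15], 0, 50],
    [[0, 0, -30], 0, 50],
    [[0, 0, -40], 0, 50],
    [[0, 0, -45], 0, 50],
    [[0, 0, -45], 0, 50],
    [[0, 0, -25], 0, 50],
    [[0, 0, 0], 0, 50],
    [[0, 0, 0], 0, 50],
  ],
)

```text
time: 22.6
eef_pos: [0.592, 0.3727, 0.204]
orientation: [[-0.346, 0.938, 0.0], [0.938, 0.346, 0.0], [0.0, 0.0, -1.0]]
ft_force: [-0.3, -0.0, -2.2]
gripper_width: 0.0553
```

Run:
```python
from h import *
go(.5915,-.0983,.2,84.5);print(ctrl.get_state()["ft_force"])
a=save("side","s10")[60:220,200:400];b=save("top","t10")[150:250,130:260]
cv2.imwrite("pics/s10z.png",np.hstack([cv2.resize(a,(400,320)),cv2.resize(b,(400,320))]))
```

```text
pos [0.592  0.3727 0.204 ]  jaw 20.23  inc [-441.7 -163.4    3.9] turn -64.3  j7 -3.9 t 22.6
[-0.302  -0.0188 -2.1798]
```

View pics/s10z.png

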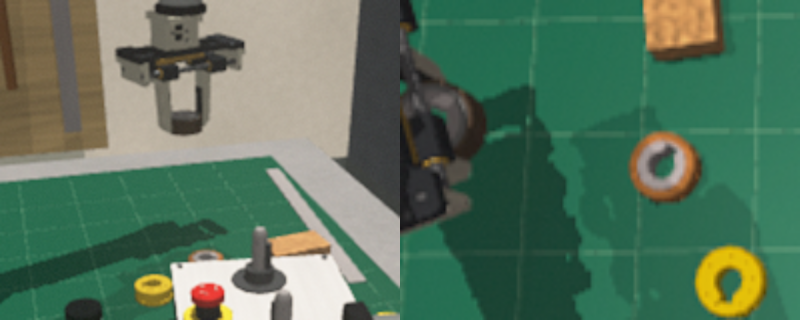

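>>> send_rows(
  increments=[
    [[-22, -8, 0], 0, 50],
    [[-40, -15, 0], 0, 50],
    [[-42, -15, 0], 0, 50],
    [[-42, -16, 0], 0, 50],
    [[-42, -16, 0], 0, 50],
    [[-42, -16, 0], 0, 50],
    [[-42, -16, 0], 0, 50],
    [[-42, -16, 0], 0, 50],
    [[-42, -15, 0], 0, 50],
    [[-42, -15, 0], 0, 50],
    [[-28, -10, 0], 0, 50],
    [[-15, -5, 0], 0, 50],
  ],
)

```text
time: 23.9
eef_pos: [0.5902, -0.1015, 0.202]
orientation: [[-0.341, 0.94, -0.004], [0.94, 0.341, -0.002], [-0.0, -0.004, -1.0]]
ft_force: [0.1, -0.2, -1.3]
gripper_width: 0.0554
```

>>> send_rows(
  increments=[
    [[0, 0, 0], -8, 50],
    [[0, 0, 0], -8, 50],
    [[0, 0, 0], -8, 50],
    [[0, 0, 0], -8, 50],
    [[0, 0, 0], -8, 50],
    [[0, 0, 0], -8, 50],
    [[0, 0, 0], -8, 50],
    [[0, 0, 0], -8, 50],
    [[0, 0, 0], 0, 50],
    [[0, 0, 0], 0, 50],
  ],
)

```text
time: 24.9
eef_pos: [0.5916, -0.0962, 0.2028]
orientation: [[-0.995, 0.102, -0.002], [0.102, 0.995, 0.001], [0.002, 0.001, -1.0]]
ft_force: [0.3, -0.2, -1.4]
gripper_width: 0.0557
```

Run:
```python
from h import *
go(.5915,-.0983,.175,84.7);print(ctrl.get_state()["ft_force"])
a=save("side","s11")[110:270,240:440];
cv2.imwrite("pics/s11z.png",cv2.resize(a,None,fx=4,fy=3.6))
```

```text
pos [ 0.5916 -0.0962  0.2028]  jaw 84.14  inc [-0.1 -2.1 27.8] turn -0.6  j7 91.9 t 24.9
[ 0.3269 -0.1982 -1.3862]
```

View pics/s11z.png

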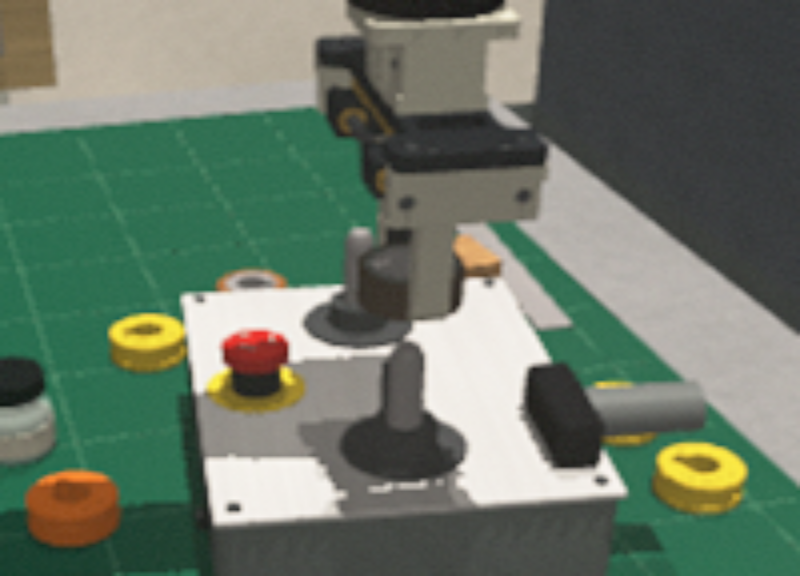

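>>> send_rows(
  increments=[
    [[0, -2, 12], -0.5, 50],
    [[0, 0, 12], 0, 50],
    [[0, 0, 6], 0, 50],
    [[0, 0, 0], 0, 50],
    [[0, 0, 0], 0, 50],
  ],
)

```text
time: 25.45
eef_pos: [0.5918, -0.0993, 0.1734]
orientation: [[-0.996, 0.092, -0.0], [0.092, 0.996, 0.0], [0.0, 0.0, -1.0]]
ft_force: [0.4, 0.4, -1.0]
gripper_width: 0.0554
```

Run:
```python
from h import *
go(.5915,-.0983,.165,84.7);print(ctrl.get_state()["ft_force"])
a=save("side","s12")[150:250,290:410];
cv2.imwrite("pics/s12z.png",cv2.resize(a,None,fx=6,fy=6,interpolation=cv2.INTER_CUBIC))
```

```text
pos [ 0.5918 -0.0993  0.1734]  jaw 84.73  inc [0.3 1.  8.4] turn 0.0  j7 92.6 t 25.45
[ 0.4224  0.4141 -0.9895]
```

View pics/s12z.png

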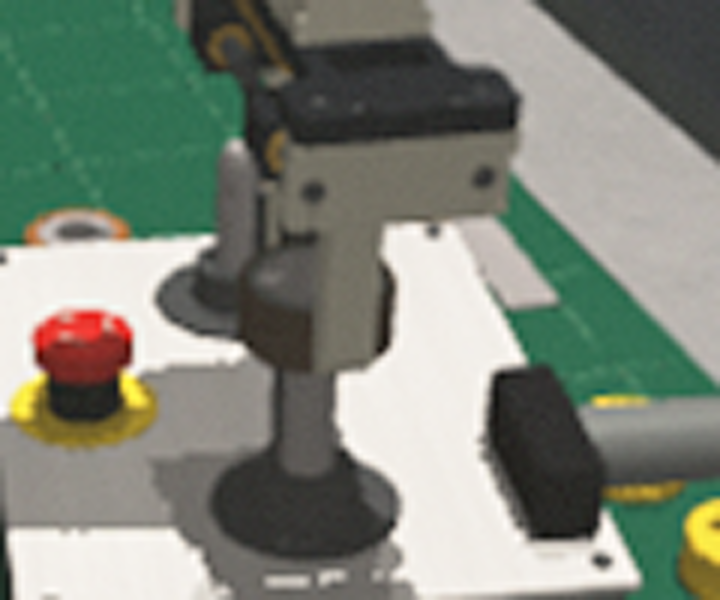

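>>> send_rows(
  increments=[
    [[3, 0.5, 0], 0, 50],
    [[0, 0, 4], 0, 50],
    [[0, 0, 0], 0, 50],
    [[0, 0, 0], 0, 50],
  ],
)

```text
time: 25.9
eef_pos: [0.5887, -0.0986, 0.1696]
orientation: [[-0.996, 0.092, -0.0], [0.092, 0.996, -0.0], [0.0, -0.0, -1.0]]
ft_force: [0.2, -0.2, -1.7]
gripper_width: 0.0553
```

Run:
```python
from h import *
go(.5915,-.0983,.165,84.7);print(ctrl.get_state()["ft_force"])
a=save("side","s13")[150:250,290:410];
cv2.imwrite("pics/s13z.png",cv2.resize(a,None,fx=6,fy=6,interpolation=cv2.INTER_CUBIC))
```

```text
pos [ 0.5887 -0.0986  0.1696]  jaw 84.74  inc [-2.7  0.5  4.6] turn 0.0  j7 92.6 t 25.9
[ 0.2463 -0.2032 -1.6937]
```

View pics/s13z.png

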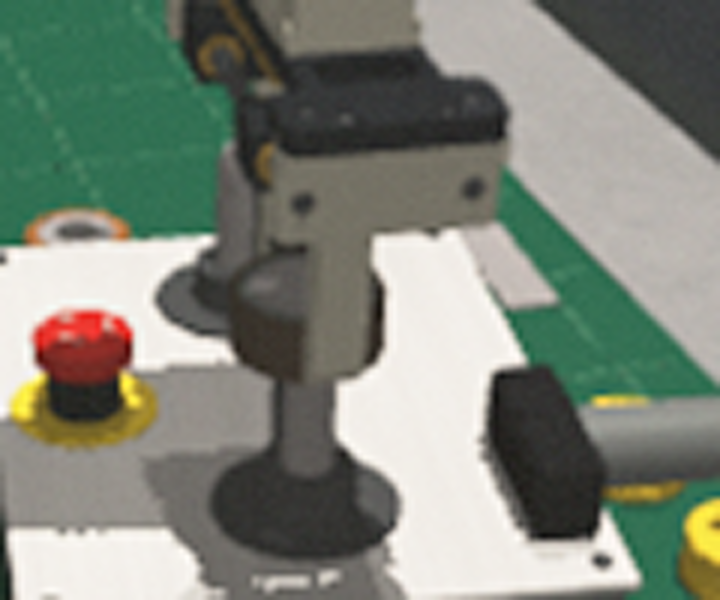

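>>> send_rows(
  increments=[
    [[0, 0, 4], 0, 50],
    [[0, 0, 4], 0, 50],
    [[0, 0, 4], 0, 50],
    [[0, 0, 0], 0, 50],
  ],
)

```text
time: 26.35
eef_pos: [0.5897, -0.098, 0.1572]
orientation: [[-0.996, 0.091, 0.002], [0.091, 0.996, 0.001], [-0.002, 0.001, -1.0]]
ft_force: [2.8, 1.0, -3.0]
gripper_width: 0.0556
```

>>> send_rows(
  increments=[
    [[-0.8, 0.4, 2], 0, 50],
    [[0, 0, 2], 0, 50],
    [[0, 0, 2], 0, 50],
    [[0, 0, 0], 0, 50],
  ],
)

```text
time: 26.75
eef_pos: [0.5899, -0.0981, 0.1515]
orientation: [[-0.996, 0.092, 0.0], [0.092, 0.996, 0.0], [-0.0, 0.0, -1.0]]
ft_force: [1.6, 1.0, -2.7]
gripper_width: 0.0549
```

Run:
```python
from h import *
s=ctrl.get_state();print(s["eef_pos"],s["ft_force"],s["wrist_torque"])
```

```text
[ 0.5899 -0.0981  0.1515] [ 1.5658  0.9912 -2.6503] [ 0.1953 -0.5358 -0.0202]
```

>>> send_rows(
  increments=[
    [[0, 0, 3], 0, 50],
    [[0, 0, 4], 0, 50],
    [[0, 0, 4], 0, 50],
    [[0, 0, 0], 0, 50],
  ],
)

```text
time: 27.15
eef_pos: [0.5899, -0.0981, 0.14]
orientation: [[-0.996, 0.092, 0.0], [0.092, 0.996, 0.0], [-0.0, 0.0, -1.0]]
ft_force: [3.6, 1.1, -4.1]
gripper_width: 0.055
```

>>> send_rows(
  increments=[
    [[-0.3, 0, 4], 0, 50],
    [[0, 0, 4], 0, 50],
    [[0, 0, 4], 0, 50],
    [[0, 0, 0], 0, 50],
  ],
)

```text
time: 27.55
eef_pos: [0.5899, -0.0981, 0.1279]
orientation: [[-0.996, 0.092, -0.0], [0.092, 0.996, 0.0], [0.0, 0.0, -1.0]]
ft_force: [2.8, 1.0, -3.1]
gripper_width: 0.0554
```

Run:
```python
from h import *
s=ctrl.get_state();print(s["eef_pos"],s["ft_force"],s["wrist_torque"])
a=save("side","s14")[150:250,290:410];
cv2.imwrite("pics/s14z.png",cv2.resize(a,None,fx=6,fy=6,interpolation=cv2.INTER_CUBIC))
```

```text
[ 0.5899 -0.0981  0.1279] [ 2.7991  1.0308 -3.122 ] [ 0.2177 -0.7661 -0.0252]
```

View pics/s14z.png

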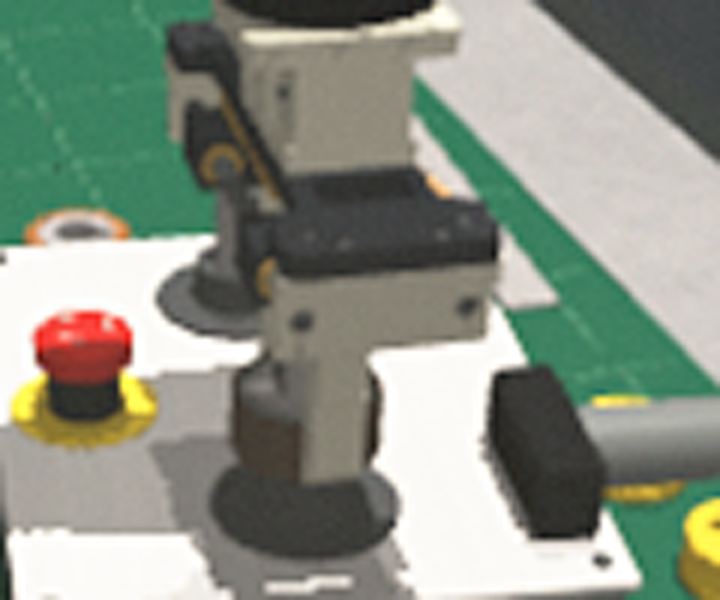

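It's sliding down over the key. I'll continue until it's home.

>>> send_rows(
  increments=[
    [[0, 0, 4], 0, 50],
    [[0, 0, 3], 0, 50],
    [[0, 0, 2], 0, 50],
    [[0, 0, 1], 0, 50],
    [[0, 0, 0], 0, 50],
  ],
)

```text
time: 28.1
eef_pos: [0.59, -0.0982, 0.1185]
orientation: [[-0.996, 0.092, -0.0], [0.092, 0.996, 0.0], [0.0, 0.0, -1.0]]
ft_force: [2.8, 0.9, -2.0]
gripper_width: 0.0554
```

>>> send_rows(
  increments=[
    [[0, 0, 1], 0, 50],
    [[0, 0, 0], 0, 80],
    [[0, 0, 0], 0, 80],
    [[0, 0, 0], 0, 80],
    [[0, 0, -30], 0, 80],
    [[0, 0, -45], 0, 80],
    [[0, 0, -25], 0, 80],
    [[0, 0, 0], 0, 80],
  ],
)

```text
time: 28.9
eef_pos: [0.592, -0.0991, 0.2218]
orientation: [[-0.996, 0.092, 0.008], [0.092, 0.996, -0.002], [-0.008, -0.001, -1.0]]
ft_force: [0.6, 0.1, 0.6]
gripper_width: 0.0797
```

Run:
```python
from h import *
go(.599,.2743,.2,99)
a=save("side","s15")[150:250,270:410];
cv2.imwrite("pics/s15z.png",cv2.resize(a,None,fx=5.5,fy=5.5,interpolation=cv2.INTER_CUBIC))
```

```text
pos [ 0.592  -0.0991  0.2218]  jaw 84.7  inc [ 27.7 372.5  21.2] turn -14.3  j7 92.6 t 28.9
```

View pics/s15z.png

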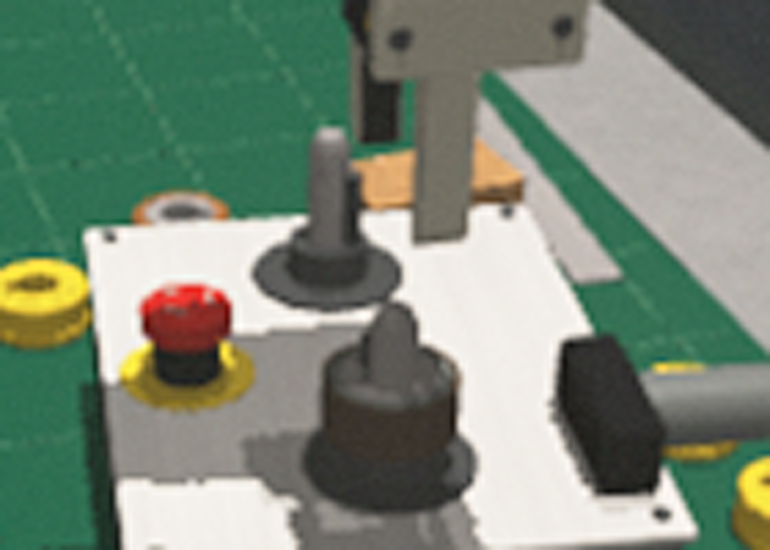

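>>> send_rows(
  increments=[
    [[2, 20, 0], 0, 72],
    [[3, 40, 0], 0, 72],
    [[3, 45, 0], 0, 72],
    [[3, 45, 0], 0, 72],
    [[3, 45, 0], 0, 72],
    [[3, 45, 0], 0, 72],
    [[3, 45, 0], 0, 72],
    [[3, 42, 0], 0, 72],
    [[3, 30, 0], 0, 72],
    [[2, 15, 0], 0, 72],
    [[0, 0, 0], 8, 72],
    [[0, 0, 0], 8, 72],
  ],
)

```text
time: 30.15
eef_pos: [0.5955, 0.2734, 0.2157]
orientation: [[-0.93, 0.368, -0.003], [0.368, 0.93, -0.003], [0.002, -0.004, -1.0]]
ft_force: [-0.5, -0.6, -0.2]
gripper_width: 0.0719
```

>>> send_rows(
  increments=[
    [[0, 0, 0], 8.5, 72],
    [[0, 0, 0], 8.5, 72],
    [[0, 0, 0], 8.5, 72],
    [[0, 0, 0], 8.5, 72],
    [[0, 0, 0], 8.5, 72],
    [[0, 0, 0], 8.5, 72],
    [[0, 0, 0], 8.5, 72],
    [[0, 0, 0], 0, 72],
    [[0, 0, 0], 0, 72],
  ],
)

```text
time: 31.05
eef_pos: [0.5959, 0.2734, 0.2167]
orientation: [[-0.162, 0.987, -0.002], [0.987, 0.162, -0.002], [-0.002, -0.002, -1.0]]
ft_force: [-0.5, 0.3, -0.2]
gripper_width: 0.072
```

Run:
```python
from h import *
go(.599,.2743,.08,9)
a=save("side","s16")[100:260,200:400];b=save("top","t16")[150:250,130:260]
cv2.imwrite("pics/s16z.png",np.hstack([cv2.resize(a,(400,320)),cv2.resize(b,(400,320))]))
```

```text
pos [0.5959 0.2734 0.2167]  jaw 9.33  inc [  0.7   3.4 136.7] turn 0.3  j7 -6.3 t 31.05
```

View pics/s16z.png

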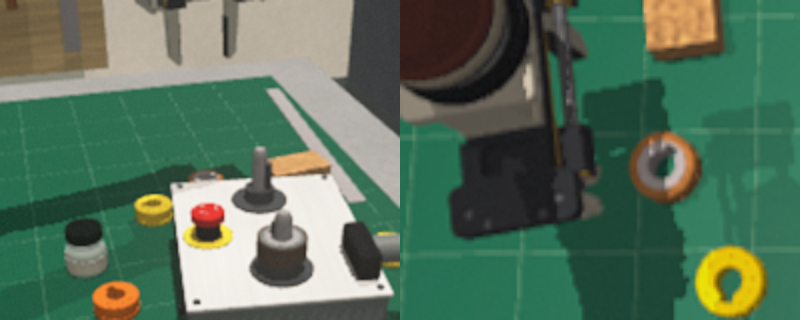

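>>> send_rows(
  increments=[
    [[0, 3, 40], 0, 72],
    [[0, 0, 45], 0, 72],
    [[0, 0, 45], 0, 72],
    [[0, 0, 40], 0, 72],
    [[0, 0, 25], 0, 72],
    [[0, 0, 10], 0, 72],
    [[0, 0, 6], 0, 72],
    [[0, 0, 0], 0, 50],
    [[0, 0, 0], 0, 50],
    [[0, 0, 0], 0, 50],
    [[0, 0, 0], 0, 50],
    [[0, 0, 0], 0, 50],
  ],
  newtons=12,
)

```text
time: 32.35
eef_pos: [0.5999, 0.2756, 0.0082]
orientation: [[-0.161, 0.987, 0.002], [0.987, 0.161, 0.001], [0.001, 0.002, -1.0]]
ft_force: [-0.8, -0.2, 6.4]
gripper_width: 0.0555
```

>>> send_rows(
  increments=[
    [[0, 0, 0], 0, 72],
    [[0, 0, 0], 0, 72],
    [[0, 0, 0], -8, 72],
    [[0, 0, 0], -8.2, 72],
    [[0, 0, 0], -8.2, 72],
    [[0, 0, 0], -8.2, 72],
    [[0, 0, 0], -8.2, 72],
    [[0, 0, 0], -8.2, 72],
    [[0, 0, 0], -8.2, 72],
    [[0, 0, 0], -8.2, 72],
    [[0, 0, 0], -8.2, 72],
    [[0, 0, 0], -8.2, 72],
  ],
)

```text
time: 33.55
eef_pos: [0.599, 0.2749, 0.0062]
orientation: [[-1.0, -0.024, -0.0], [-0.024, 1.0, -0.0], [0.0, -0.0, -1.0]]
ft_force: [0.1, 0.8, 0.2]
gripper_width: 0.0723
```

>>> send_rows(
  increments=[
    [[0, 0, 0], -7.9, 72],
    [[0, 0, 0], 0, 72],
    [[0, 0, 0], 0, 72],
  ],
)

```text
time: 33.85
eef_pos: [0.5991, 0.2749, 0.0063]
orientation: [[-0.988, -0.152, -0.0], [-0.152, 0.988, -0.0], [0.001, -0.0, -1.0]]
ft_force: [0.9, 0.4, -0.1]
gripper_width: 0.072
```

Run:
```python
from h import *
go(.599,.2743,.0035,99)
```

```text
pos [0.5991 0.2749 0.0063]  jaw 98.74  inc [ 0.2 -0.6  2.8] turn -0.3  j7 63.9 t 33.85
```

>>> send_rows(
  increments=[
    [[0, 0, 3], 0, 72],
    [[0, 0, 0], 0, 50],
    [[0, 0, 0], 0, 50],
    [[0, 0, 0], 0, 50],
    [[0, 0, 0], 0, 50],
    [[0, 0, 0], 0, 50],
  ],
  newtons=40,
)

```text
time: 34.45
eef_pos: [0.5991, 0.2753, 0.0036]
orientation: [[-0.988, -0.155, -0.0], [-0.155, 0.988, 0.0], [0.0, 0.0, -1.0]]
ft_force: [1.0, -0.4, -0.7]
gripper_width: 0.0554
```

>>> send_rows(
  increments=[
    [[0, 0, -15], 0, 50],
    [[0, 0, -30], 0, 50],
    [[0, 0, -40], 0, 50],
    [[0, 0, -45], 0, 50],
    [[0, 0, -45], 0, 50],
    [[0, 0, -25], 0, 50],
    [[0, 0, 0], 0, 50],
    [[0, 0, 0], 0, 50],
  ],
)

```text
time: 35.25
eef_pos: [0.5987, 0.2748, 0.2039]
orientation: [[-0.988, -0.155, -0.0], [-0.155, 0.988, -0.0], [0.0, -0.0, -1.0]]
ft_force: [-0.4, -0.3, -2.8]
gripper_width: 0.0552
```

Run:
```python
from h import *
go(.6148,.0603,.2,81);print(ctrl.get_state()["ft_force"])
a=save("side","s17")[60:220,200:400]
cv2.imwrite("pics/s17z.png",cv2.resize(a,None,fx=3,fy=3))
```

```text
pos [0.5987 0.2748 0.2039]  jaw 98.93  inc [  17.4 -214.4    4. ] turn 17.9  j7 66.4 t 35.25
[-0.3559 -0.2887 -2.7738]
```

View pics/s17z.png

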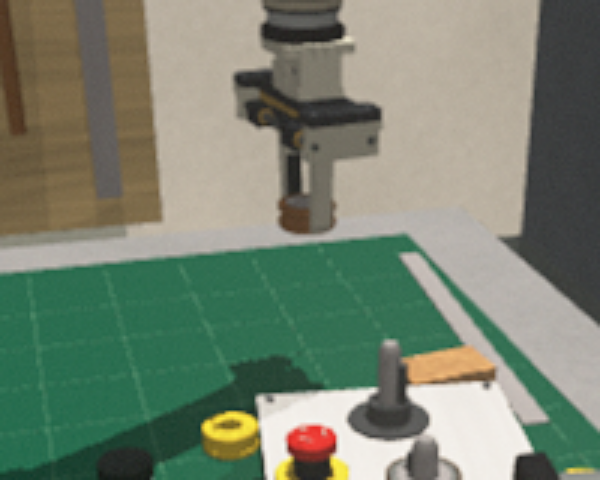

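>>> send_rows(
  increments=[
    [[1, -18, 0], 0, 50],
    [[3, -38, 0], 0, 50],
    [[4, -45, 0], 0, 50],
    [[4, -45, 0], 0, 50],
    [[3, -40, 0], 0, 50],
    [[2, -18, 0], 0, 50],
    [[0, -10, 0], 0, 50],
    [[0, 0, 0], 6, 50],
    [[0, 0, 0], 6, 50],
    [[0, 0, 0], 6, 50],
    [[0, 0, 0], 0, 50],
    [[0, 0, 0], 0, 50],
  ],
)

```text
time: 36.5
eef_pos: [0.6152, 0.0628, 0.2032]
orientation: [[-0.988, 0.153, -0.001], [0.153, 0.988, 0.001], [0.001, 0.001, -1.0]]
ft_force: [-0.1, 0.7, -1.6]
gripper_width: 0.0553
```

Run:
```python
from h import *
go(.6148,.0603,.174,81);print(ctrl.get_state()["ft_force"])
```

```text
pos [0.6152 0.0628 0.2032]  jaw 81.2  inc [-0.  -2.6 29.2] turn 0.2  j7 70.0 t 36.5
[-0.102   0.6817 -1.5856]
```

>>> send_rows(
  increments=[
    [[0, -2, 12], 0, 50],
    [[0, 0, 12], 0, 50],
    [[0, 0, 6], 0, 50],
    [[0, 0, 0], 0, 50],
    [[0, 0, 0], 0, 50],
  ],
)

```text
time: 37.0
eef_pos: [0.6153, 0.0592, 0.1733]
orientation: [[-0.988, 0.157, -0.001], [0.157, 0.988, 0.0], [0.001, -0.0, -1.0]]
ft_force: [0.3, 0.1, -1.6]
gripper_width: 0.0552
```

Run:
```python
from h import *
go(.6148,.0603,.17,81);print(ctrl.get_state()["ft_force"])
a=save("side","s18")[125:225,275:395];
cv2.imwrite("pics/s18z.png",cv2.resize(a,None,fx=6,fy=6,interpolation=cv2.INTER_CUBIC))
```

```text
pos [0.6153 0.0592 0.1733]  jaw 80.94  inc [0.6 1.  3.3] turn -0.1  j7 69.8 t 37.0
[ 0.3365  0.0754 -1.623 ]
```

View pics/s18z.png

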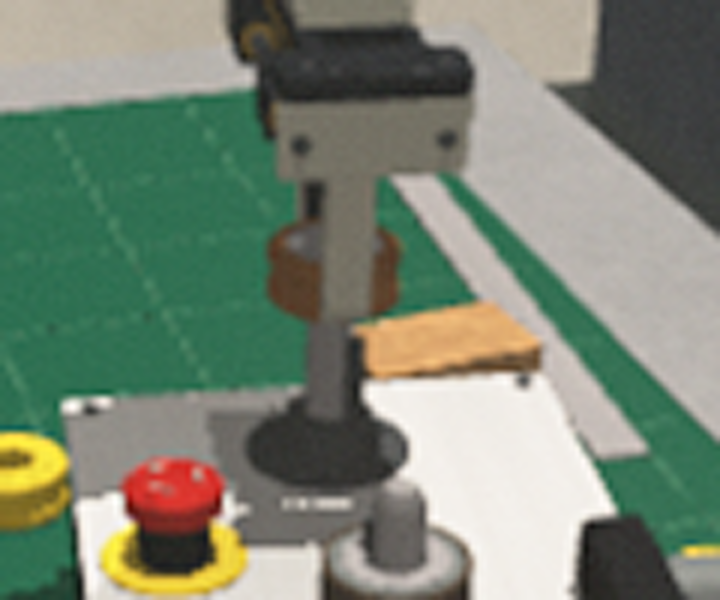

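>>> send_rows(
  increments=[
    [[1, 1, 3], 0, 50],
    [[0, 0, 4], 0, 50],
    [[0, 0, 4], 0, 50],
    [[0, 0, 4], 0, 50],
    [[0, 0, 0], 0, 50],
    [[0, 0, 0], 0, 50],
  ],
)

```text
time: 37.65
eef_pos: [0.6144, 0.0603, 0.1585]
orientation: [[-0.988, 0.158, -0.0], [0.158, 0.988, -0.0], [0.0, -0.0, -1.0]]
ft_force: [0.8, 0.9, -2.1]
gripper_width: 0.0549
```

Bottom is at about 0.155, just above the key top. I'll go slowly onward.

>>> send_rows(
  increments=[
    [[0, 0, 2], 0, 50],
    [[0, 0, 2], 0, 50],
    [[0, 0, 2], 0, 50],
    [[0, 0, 0], 0, 50],
    [[0, 0, 0], 0, 50],
  ],
)

```text
time: 38.15
eef_pos: [0.6144, 0.0603, 0.1526]
orientation: [[-0.988, 0.158, -0.0], [0.158, 0.988, -0.0], [0.0, -0.0, -1.0]]
ft_force: [0.6, -0.4, -2.5]
gripper_width: 0.055
```

>>> send_rows(
  increments=[
    [[0, 0, 2], 0, 50],
    [[0, 0, 2], 0, 50],
    [[0, 0, 3], 0, 50],
    [[0, 0, 0], 0, 50],
    [[0, 0, 0], 0, 50],
  ],
)

```text
time: 38.65
eef_pos: [0.6144, 0.0603, 0.1455]
orientation: [[-0.988, 0.158, -0.0], [0.158, 0.988, -0.0], [0.0, -0.0, -1.0]]
ft_force: [-0.4, 0.5, -1.5]
gripper_width: 0.0551
```

Run:
```python
from h import *
go(.6148,.0603,.1185,81);s=ctrl.get_state();print(s["ft_force"],s["wrist_torque"])
a=save("side","s19")[125:225,275:395];
cv2.imwrite("pics/s19z.png",cv2.resize(a,None,fx=6,fy=6,interpolation=cv2.INTER_CUBIC))
```

```text
pos [0.6144 0.0603 0.1455]  jaw 80.94  inc [-0.4  0.1 27. ] turn -0.1  j7 69.4 t 38.65
[-0.366   0.4547 -1.5078] [-0.0039 -0.0125  0.0722]
```

View pics/s19z.png

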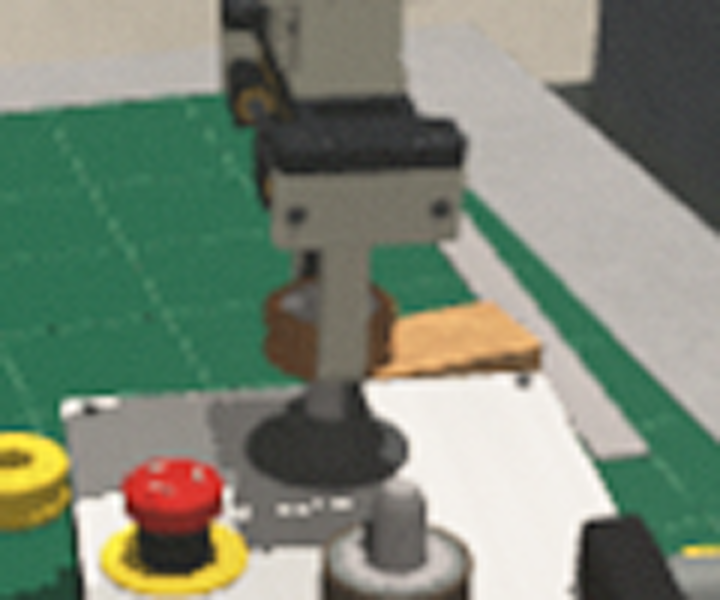

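Past the key top with no load. I'll continue down to the flange.

>>> send_rows(
  increments=[
    [[0, 0, 4], 0, 50],
    [[0, 0, 4], 0, 50],
    [[0, 0, 4], 0, 50],
    [[0, 0, 4], 0, 50],
    [[0, 0, 4], 0, 50],
    [[0, 0, 3], 0, 50],
    [[0, 0, 2], 0, 50],
    [[0, 0, 2], 0, 50],
    [[0, 0, 0], 0, 50],
    [[0, 0, 0], 0, 50],
  ],
)

```text
time: 39.7
eef_pos: [0.6145, 0.0603, 0.1187]
orientation: [[-0.988, 0.158, 0.0], [0.158, 0.988, -0.0], [-0.0, -0.0, -1.0]]
ft_force: [0.6, -0.2, -1.2]
gripper_width: 0.0554
```

>>> send_rows(
  increments=[
    [[0, 0, 0], 0, 80],
    [[0, 0, 0], 0, 80],
    [[0, 0, 0], 0, 80],
    [[0, 0, -30], 0, 80],
    [[0, 0, -45], 0, 80],
    [[0, 0, -25], 0, 80],
    [[0, 0, 0], 0, 80],
    [[0, 0, 0], 0, 80],
  ],
)

```text
time: 40.5
eef_pos: [0.6144, 0.0603, 0.2189]
orientation: [[-0.988, 0.158, 0.001], [0.158, 0.988, -0.0], [-0.001, 0.0, -1.0]]
ft_force: [-0.2, 0.4, -0.4]
gripper_width: 0.0799
```

Run:
```python
from h import *
go(.5295,-.0075,.2,81)
a=save("side","s20")[125:245,265:405];b=save("top","t20")
cv2.imwrite("pics/s20z.png",cv2.resize(a,None,fx=5.5,fy=5,interpolation=cv2.INTER_CUBIC));cv2.imwrite("pics/t20z.png",cv2.resize(b[80:330],None,fx=1.25,fy=1.25))
```

```text
pos [0.6144 0.0603 0.2189]  jaw 80.94  inc [ 73.1 -80.3  18.8] turn -0.1  j7 70.0 t 40.5
```

View pics/s20z.png

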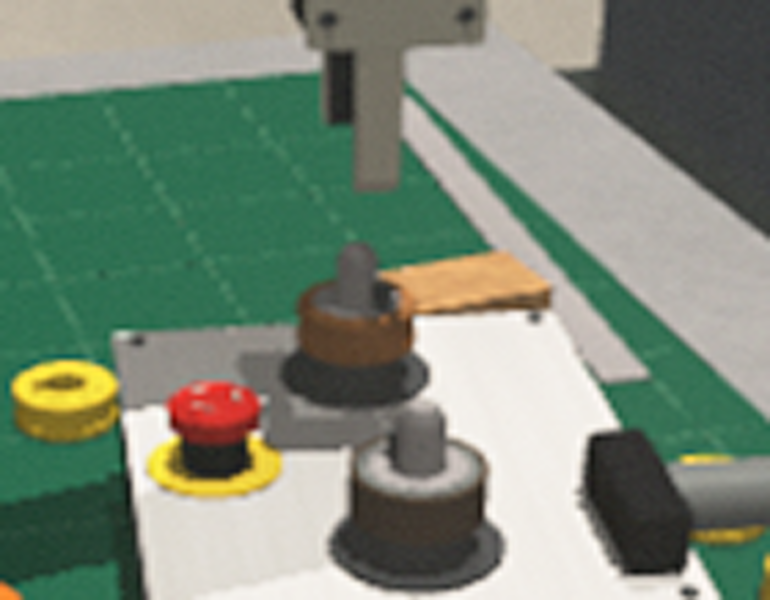

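View pics/t20z.png

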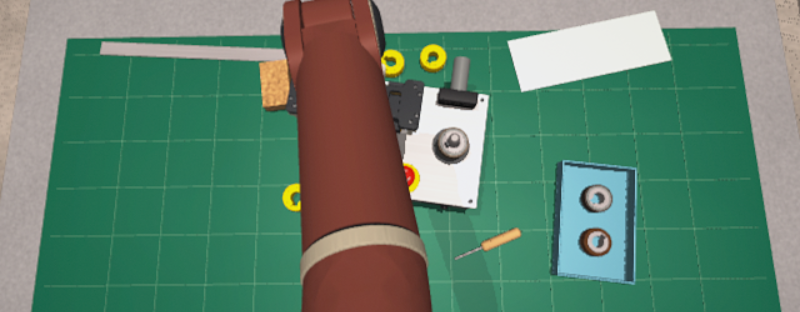

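Run:
```python
from h import *
a=cv2.imread("pics/side0.png")[150:250,290:380];b=cv2.imread("pics/s20.png")[150:250,290:380]
cv2.imwrite("pics/cmp.png",cv2.resize(np.hstack([a,b]),None,fx=4.4,fy=4.4,interpolation=cv2.INTER_CUBIC))
```

```text
(no output)
```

View pics/cmp.png

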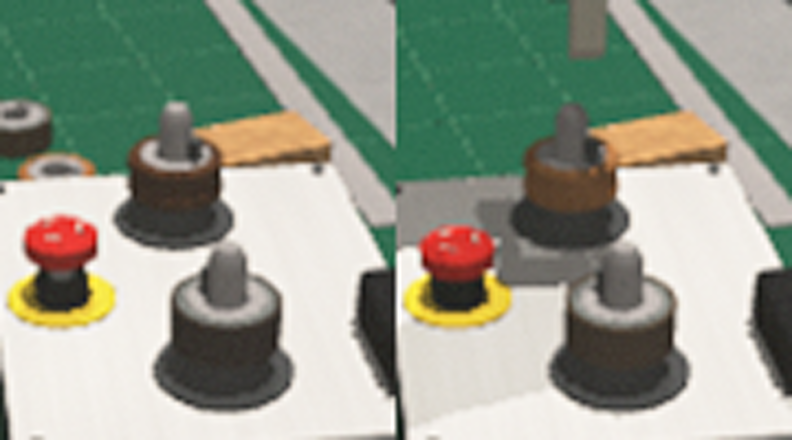

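View pics/tavg.png

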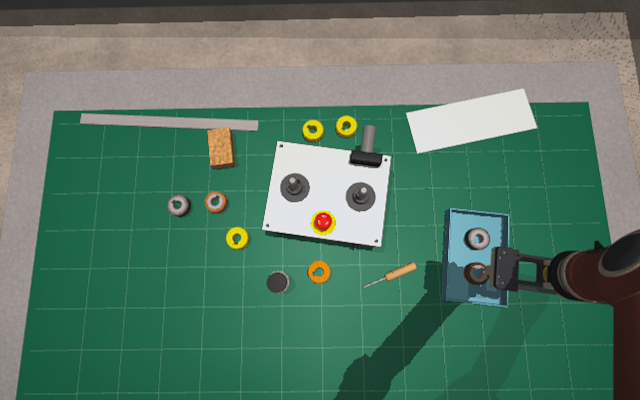

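>>> send_rows(
  increments=[
    [[20, -22, 0], 0, 65],
    [[27, -30, 0], 0, 65],
    [[18, -20, 0], 0, 65],
    [[8, -8, 0], 0, 65],
    [[0, 0, 20], 0, 65],
    [[0, 0, 20], 0, 65],
    [[0, 0, 0], 0, 65],
    [[0, 0, 0], 0, 65],
  ],
)

```text
time: 41.4
eef_pos: [0.53, -0.0065, 0.1781]
orientation: [[-0.988, 0.157, -0.001], [0.157, 0.988, 0.001], [0.001, 0.0, -1.0]]
ft_force: [0.1, 0.2, 0.7]
gripper_width: 0.065
```

Run:
```python
from h import *
go(.5295,-.0075,.106,81)
a=save("side","s21")[125:245,265:405]
cv2.imwrite("pics/s21z.png",cv2.resize(a,None,fx=5.5,fy=5,interpolation=cv2.INTER_CUBIC))
```

```text
pos [ 0.53   -0.0065  0.1781]  jaw 80.99  inc [ 0.2 -1.1 72.1] turn -0.0  j7 75.6 t 41.4
```

View pics/s21z.png

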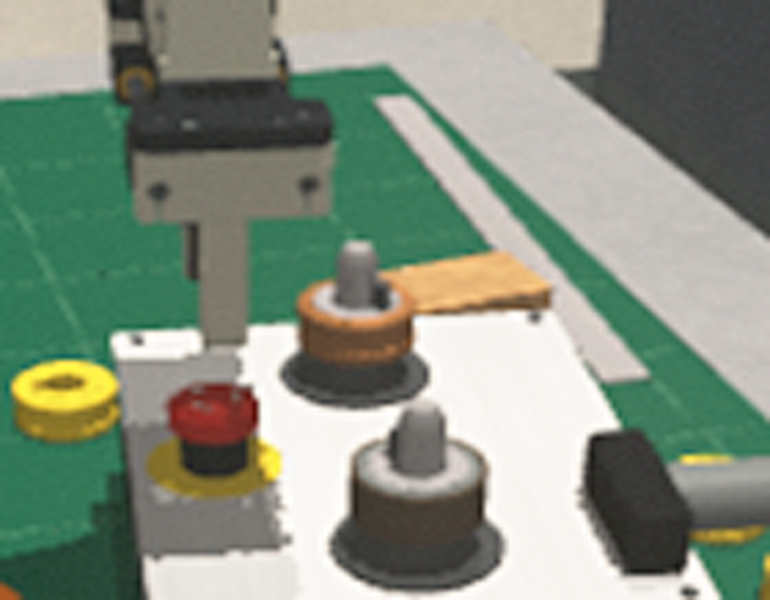

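>>> send_rows(
  increments=[
    [[0, -1, 25], 0, 65],
    [[0, 0, 25], 0, 65],
    [[0, 0, 15], 0, 65],
    [[0, 0, 6], 0, 65],
    [[0, 0, 0], 0, 30],
    [[0, 0, 0], 0, 30],
    [[0, 0, 0], 0, 30],
    [[0, 0, 0], 0, 30],
    [[0, 0, 0], 0, 30],
    [[0, 0, 0], 0, 30],
  ],
  newtons=25,
)

```text
time: 42.45
eef_pos: [0.5306, -0.0072, 0.1085]
orientation: [[-0.988, 0.157, 0.002], [0.157, 0.988, 0.001], [-0.002, 0.001, -1.0]]
ft_force: [0.5, 2.0, 3.6]
gripper_width: 0.0396
```

>>> send_rows(
  increments=[
    [[0, 0, 0], 6, 30],
    [[0, 0, 0], 6, 30],
    [[0, 0, 0], 6, 30],
    [[0, 0, 0], 6, 30],
    [[0, 0, 0], 6, 30],
    [[0, 0, 0], 6, 30],
    [[0, 0, 0], 6, 30],
    [[0, 0, 0], 3, 30],
    [[0, 0, 0], 0, 30],
    [[0, 0, 0], 0, 30],
  ],
)

```text
time: 43.45
eef_pos: [0.5298, -0.0081, 0.1084]
orientation: [[-0.587, 0.809, 0.001], [0.809, 0.587, -0.0], [-0.0, 0.0, -1.0]]
ft_force: [-1.1, 1.1, 4.6]
gripper_width: 0.0391
```

Run:
```python
from h import *
go(.5295,-.0075,.106,36)
s=ctrl.get_state();print(s["ft_force"],s["wrist_torque"],s["gripper_width"])
```

```text
pos [ 0.5298 -0.0081  0.1084]  jaw 35.97  inc [0.7 0.1 2.4] turn -0.0  j7 41.1 t 43.45
[-1.12    1.1437  4.5683] [0.1414 0.2144 0.0449] 0.039116688144311074
```

>>> send_rows(
  increments=[
    [[0, 0, 0], 0, 65],
    [[0, 0, 0], 0, 65],
    [[0, 0, 0], 0, 65],
    [[0, 0, 0], 0, 65],
    [[0, 0, -25], 0, 65],
    [[0, 0, -40], 0, 65],
    [[0, 0, -30], 0, 65],
    [[0, 0, 0], 0, 65],
  ],
)

```text
time: 44.25
eef_pos: [0.5324, -0.0086, 0.2067]
orientation: [[-0.587, 0.81, 0.009], [0.81, 0.587, -0.0], [-0.005, 0.007, -1.0]]
ft_force: [0.7, 0.1, 0.7]
gripper_width: 0.065
```

Run:
```python
from h import *
go(.5295,-.0075,.106,36)
a=cv2.imread("pics/s21.png")[150:250,290:380];b=save("side","s22")[150:250,290:380]
cv2.imwrite("pics/cmp2.png",cv2.resize(np.hstack([a,b]),None,fx=4.4,fy=4.4,interpolation=cv2.INTER_CUBIC))
```

```text
pos [ 0.5324 -0.0086  0.2067]  jaw 35.91  inc [  3.1  -2.5 100.7] turn -0.1  j7 39.6 t 44.25
```

View pics/cmp2.png

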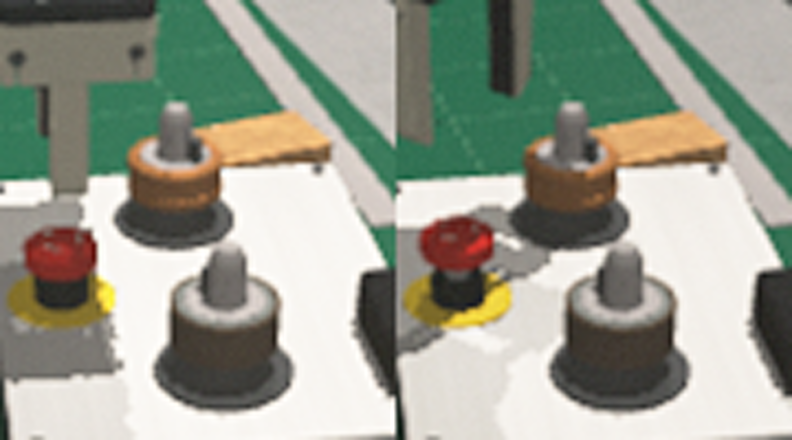

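>>> send_rows(
  increments=[
    [[30, 25, -30], 0, 65],
    [[35, 28, 0], 0, 65],
    [[35, 28, 0], 0, 65],
    [[35, 28, 0], 0, 65],
    [[35, 28, 0], 0, 65],
    [[35, 28, 0], 0, 65],
    [[35, 28, 0], 0, 65],
    [[20, 15, 0], 0, 65],
    [[0, 0, 0], 0, 65],
    [[0, 0, 0], 0, 65],
    [[0, 0, 0], 0, 65],
  ],
)

```text
time: 45.4
eef_pos: [0.5457, 0.3219, 0.2316]
orientation: [[-0.585, 0.811, -0.001], [0.811, 0.585, -0.003], [-0.002, -0.003, -1.0]]
ft_force: [0.5, -0.6, -0.2]
gripper_width: 0.0651
```

Run:
```python
from m import *
b=save("top","t23"); z=cv2.resize(b[110:320,255:520],None,fx=3,fy=2.8,interpolation=cv2.INTER_CUBIC); cv2.imwrite("pics/t23z.png",z)
s=save("side","s23")
for n in("pics/side0.png","pics/s20.png","pics/s23.png"):
    hv=cv2.cvtColor(cv2.imread(n),cv2.COLOR_BGR2HSV); m=(((hv[...,0]<6)|(hv[...,0]>174))&(hv[...,1]>190)&(hv[...,2]>100)).astype(np.uint8); m[:180]=0;m[230:]=0;m[:,:285]=0;m[:,325:]=0
    c=max(cv2.findContours(m,0,2)[0],key=cv2.contourArea);print(n,cv2.minEnclosingCircle(c),cv2.boundingRect(c))
t0=cv2.imread("pics/top0.png")
for C in((.6163,.0599),(.5915,-.0983)): print(dirn(b,C,.139,(15,16,17))[0])
```

```text
pics/side0.png ((303.5, 204.5), 7.648629188537598) (296, 200, 16, 8)
pics/s20.png ((303.3999938964844, 207.0), 7.665613174438477) (296, 202, 16, 9)
pics/s23.png ((303.5, 204.5), 7.648629188537598) (296, 200, 16, 8)
314.4897375101125
116.7806378312154
```

View pics/t23z.png

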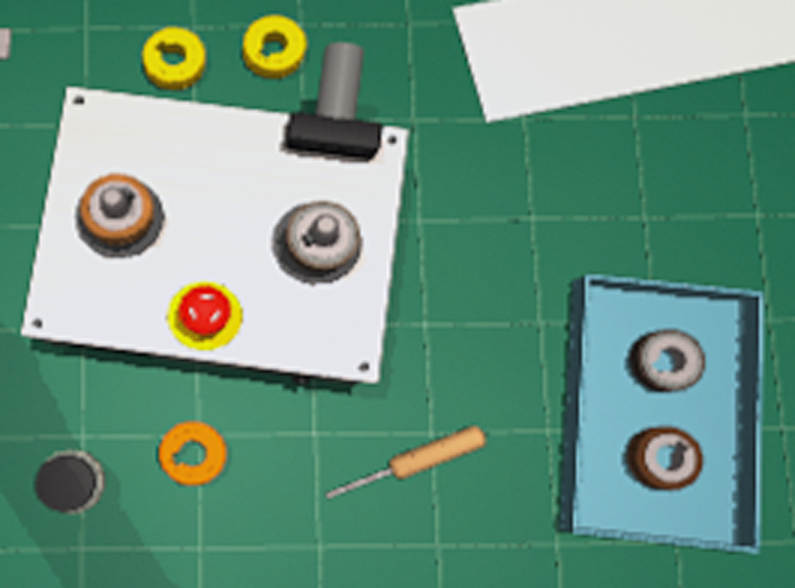

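The top view shows both fresh wheels seated on their spindles and both worn wheels in the tray. The red head in the side view is back on its starting pixels. I'll hand the job in.

```bash
python3 -c "
from workcell import ctrl
print(ctrl.job_done(), ctrl.get_state()['time'])"
```

```text
the job is handed in; nothing more can be done
the job is handed in; nothing more can be done
```

The wheel change is done and handed in. The last clock reading was 45.4 s of the 210 s allowed. I latched the stop, put both worn wheels in the blue tray and fitted the two fresh wheels that were there. The fresh grooved wheel is on the burnishing spindle and the fresh drum is on the one by the nozzle. Then I turned the stop 45° clockwise and it sprang out.

**Last checks:**
- **Wheels home:** in the side view both fresh wheels sit as low as the worn ones did at the start. Seen from above, the dark keyways point about 314° and 117°, within about 2° of where the worn wheels' keyways pointed.
- **Tray:** both worn wheels lie flat and well inside it.
- **Stop:** the red head is back on exactly its starting pixels in the side view.
- **Bystanders:** I kept clear of the jar, awl, cork block and look-alikes. They look undisturbed in the pictures, but I did not measure their positions.

**What disagreed:** the side and top cameras put the drum spindle 2–3 mm apart. I corrected from the side view and the contact force. The drum went down with up to about 4 N of sideways load; the grooved wheel went down with almost none. No grip slip and no knocked wheel were seen.

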